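# Put a mended cup under the gluing press

### The arm

A 6-joint arm with a two-finger parallel gripper is mounted at the origin on the work surface. World frame = base frame: x ahead of the robot, y to its left, z up, the work surface at z = 0. Lengths are in mm, angles in rad, forces in N, time in s.
With the tool pointing down it reaches from about 375 to 750 mm from the base axis. Payload 9 kg.
Tool frame: the origin (TCP) lies midway between the tips of the shut fingers; the grasp point (between the pads) lies 19 mm behind it (arm.tcp_to_grasp is the distance from the TCP to the grasp point, in mm); z points along the fingers, y is the direction in which the jaws open and shut (so a half turn about z gives the same grasp; the last joint's range is limited). The gripper opens to 85 mm and grips with 20 to 120 N. Pads are 22 mm wide; open, the fingers measure 114 mm over their backs; the gripper's body (76 mm by 85 mm) begins 54 mm behind the grasp point. The pads swing forward as they close: fully open they stand 13 mm farther back than shut.
Start: joints at [-1.512, 0.104, 0.097, 1.564, 0, 1.353], TCP at [163.976, -577.19, 231.331] pointing down, gripper open.
Joint ranges: [-2.99, 2.99], [-0.84, 1.86], [-1.1, 1.16], [-1.84, 2.11], [-1.51, 1.56], [-3.14, 3.14]. Speed limits (rad/s): [2.22, 2.22, 2.57, 3.14, 3.14, 3.14].

### API

Orientations are given as a unit quaternion [x, y, z, w].
In Python, from station import telemetry, optics, arm gives the robot as it stands. The module is installed in compiled form; this text tells all that it offers.
- The arm moves only by the tool play_rows, never from a script. Its argument "increments" is text: rows parted by semicolons, each of 6 numbers parted by spaces: the shift along the tool's x, y, z in m, then the turn, a rotation vector about the tool's x, y, z in degrees. A call has 1 to 20 rows; each row is the pose to reach, as a shift and turn from the pose measured when the call began, along the tool's axes at that moment; what a row does not reach only later rows make up. A row lasts 1/8 s, in which the tool goes at most 62.5 mm and 10.7 degrees, less where a joint would pass 70% of its speed; a pose out of reach is approached as far as the arm can. A call with a gripper value outside its range is refused whole. "grip" is the gripper's target within -1 to 1 (shut at 1, half-way at 0, fully open at -1), set as the call begins (left out, the last holds). The fingers move at their own pace and stop on an object; the grip force is fixed at half the most. Time passes only in rows, so rows that repeat a pose let the fingers close. It gives the time, the measured TCP pose, the force and the opening at its end, in the units of the state.
- telemetry.observe(): the state, without advancing time (a new reading comes with each control period).
- optics.read_camera(name): name is "side" or "top" or "wrist"; returns (picture, depth): 480x640x3 uint8, blue, green, red; 480x640 float32, mm along the optical axis (not along the pixel's ray), 0 where there is no reading.
- optics.calibration(name): a dict with "vfov" (degrees; the focal length in pixels is half the picture's height over the tangent of half this angle, whatever the lens; pixels are square), "cx", "cy" (the principal point, pixels), "extrinsics" (4x4, takes a point from camera to world coordinates); the wrist camera has in their place "mount" (4x4, takes a point from camera to tool coordinates, whose origin is the TCP and whose axes are the flange's). Camera axes: x right, y up, looking along -z (the intrinsics and any distortion apply to the point x, -y, -z); pixel columns grow to the right and rows downward; lengths in mm; the calibration is good to about 2 mm. A picture is of the moment at which its call begins: read the wrist's pose just before it. calibration takes no time and is no camera call.
- arm.close_job(): hands the job in, once; it reports no verdict.
The state is a dict: "time": time; "joint_positions": joint angles; "joint_velocities": joint speeds; "joint_torque": joint torques, N m; "ee_pos": TCP position; "orientation": TCP orientation; "wrist_force": force on the tool from outside, world axes, zero at the start; "wrist_torque": the same for the moment, N m; "gripper_width": opening from 0.0 (shut) to 1.0 (fully open).
Only numpy, scipy, OpenCV 4.12 (cv2) and the standard library are available. Lean on these libraries where they do the work, as an engineer would, in place of code of your own. Each camera call takes 0.05 s, during which the arm holds its last target. There are 200 camera calls.

### The job

Clamp the mended tea cup in the little gluing press. Lift the press's lever all the way up and swing the arm at least 60 degrees aside, then take the cup from the rack and set it down gently, mouth down as it stands, on the middle of the round cork; swing the arm fully home over it with the lever still up, and only then push the lever fully down so that the foot presses on the cup. Leave the other pots and the jar where they are.

Things in the scene. Friction and masses are not known exactly. Their poses are not given: they have to be found in the camera images.
- press: the gluing press, fixed: grey base plate 150 x 250 x 20 mm (x -75..75, y -190..60 mm in its frame) with a round cork, 74 mm across and 10 mm thick, whose top is 30 mm above the bench. Origin: on the bench under the centre of the cork. A steel post stands at y = -125 mm, its hub reaching 178 mm above the bench; the arm turns on it
- cork_top (a point): centre of the cork's top face, where the cup belongs; axes as the press
- swing_arm (a joint): angle of the press's arm about its upright post. 0: home, against its stop, the head exactly over the cork and the arm pointing along the press's +y; grows as the head swings towards the press's -x (anticlockwise from above), up to 1.45. Stiff: stays where it is left
- post_axis (a point): point on the axis of the post at the arm's middle height, 151 mm above the bench. The arm is a grey bar 22 mm wide; the head at its end, 125 mm from the axis, is a block 36 x 40 mm, from 128 to 170 mm above the bench; the steel rod of the foot stands up to 55 mm out of its top
- lift_lever (a joint): angle of the small lever at the end of the head. 0: fully down (lever points outwards from the post, 15 degrees below level; foot lowered), 1.05: fully up (45 degrees above level; foot raised 27 mm). Stiff: stays where it is left. About 3 N at the ball moves it
- lever_pivot (a point): pivot of the lever, 155 mm from the post axis at the outer end of the head, 151 mm above the bench; turns with the arm. The pivot axis is level, square to the arm. Axes: y along the arm outwards, z up
- lever_tip (a point): centre of the black ball, 18 mm across, at the end of the lever, 65 mm from the pivot; the lever itself is a steel rod 9 mm thick. y and z here turn with the lever
- foot_pad (a joint): how far the foot's springy rubber pad is pushed up into the foot, in m: 0 when free; about 0.005 when it presses on the cup with the lever fully down
- foot_face (a point): centre of the underside of the round rubber foot, 30 mm across, under the head. With the lever down and nothing under it, it is 85 mm above the bench
- rack: fixed wooden cup rack: lower board 115 x 300 mm (x -50..65 mm), top 40 mm above the bench, carrying cup and vase side by side 130 mm apart. A narrow ledge overhangs it along its whole length (x -8 to 60 mm, underside 170 mm above the bench, 12 mm thick) on posts at the back corners; open at the front (-x). Origin: on the bench under the line of the cups; y along the rack
- ledge_edge (a point): middle of the ledge's lower front edge; the ledge keeps a gripper from reaching the cup straight from above
- cup: the mended tea cup, plain brown stoneware, standing mouth down: 54 to 56 mm across up to 45 mm height, then a shoulder and the flat foot on top, 40 mm across, 60 mm above its rim. Origin: centre of the rim it stands on; z up. About 140 g
- vase: bystander beside the cup on the rack: brown vase, 60 mm across, 80 mm tall with a thin neck. Origin: centre of its underside
- bowl: bystander on the bench: small white bowl, 72 mm across, 40 mm tall. Origin: centre of its underside
- jar: bystander on the bench: amber glass jar with a steel cap, 54 mm across, 55 mm tall. Origin: centre of its underside
Mind the look-alikes: they are no part of the job. Leave any blue or yellow look-alike of the cup alone.

How it is judged:
By the outcome, as a careful person would: the job done as asked, in the order asked, and still so for the second after the job is handed in, with the robot touching nothing.
It also fails if it takes over 72 s, if anything falls off the work surface, if the arm or the gripper's body presses on something with over 40 N, if the wrist force passes 120 N, or if a joint passes its speed limit or range.

## Working session

There is one attempt and no reset: what is moved stays moved. The work goes in short steps, Python scripts to look and compute and a tool call to move; the robot and the scene stay as the last step left them, time stands still between calls to the robot, and variables do not carry over. Pictures are saved under pics/ and viewed, and the job is handed in when it is done.

Besides the shell and the picture viewer there is one more tool, called after ">>>" as name(argument=value, ...), one argument or row to a line, values as JSON. play_rows: Moves the arm, as the interface text tells. Its arguments: {"type":"object","properties":{"increments":{"type":"string"},"grip":{"type":"number"}},"required":["increments"]}

```bash
mkdir -p pics; cat > h.py <<'E'
import numpy as np, cv2
from station import telemetry, optics, arm
from scipy.spatial.transform import Rotation as R
def pose():
    s=telemetry.observe(); T=np.eye(4); T[:3,:3]=R.from_quat(s['orientation']).as_matrix(); T[:3,3]=s['ee_pos']; return T
def cam(n):
    c=optics.calibration(n)
    E=c['extrinsics'] if 'extrinsics' in c else pose()@np.array(c['mount'])
    im,d=optics.read_camera(n)
    return c,np.array(E),im,d
def ray(c,E,u,v):
    f=240/np.tan(np.radians(c['vfov'])/2)
    d=np.array([(u-c['cx'])/f,-(v-c['cy'])/f,-1.]); return E[:3,3],E[:3,:3]@d
def plane(c,E,u,v,z):
    o,d=ray(c,E,u,v); return o+d*(z-o[2])/d[2]
def dep(c,E,D,u,v):
    o,d=ray(c,E,u,v); return o+d*D[int(v),int(u)]
E
python3 - <<'E'
from h import *
print(telemetry.observe())
for n in ['side','top','wrist']:
    c,E,im,d=cam(n); print(n,c,E.round(2).tolist()); cv2.imwrite(f'pics/{n}0.png',im); np.savez(f'{n}0.npz',E=E,im=im,d=d)
E
```

```text
{'time': 0.0, 'joint_positions': array([-1.51166777e+00,  1.04695525e-01,  9.64426396e-02,  1.56387758e+00,
        2.17618779e-05,  1.35310225e+00]), 'joint_velocities': array([-0.00214592, -0.00132079, -0.00018328,  0.00026839, -0.00050216,
       -0.00059455]), 'joint_torque': array([ 4.52125587e-04, -5.56931341e+01,  5.03648257e+01,  1.71596487e-02,
       -3.07850823e-04, -4.87505886e-06]), 'ee_pos': array([ 163.97939723, -576.81260738,  230.5098703 ]), 'orientation': array([ 9.90436217e-01,  1.37969762e-01,  6.36784247e-05, -6.64111655e-04]), 'wrist_force': array([ 0.2175838 , -0.69213875, -0.15746489]), 'wrist_torque': array([-0.01386719, -0.02523096, -0.02881158]), 'gripper_width': 0.9940243785671941}
side {'vfov': 52.64179485753549, 'cx': 317.12166335953367, 'cy': 231.43599178805545, 'extrinsics': array([[-8.79760224e-01,  2.77828966e-01, -3.85788820e-01,
         1.72929750e+02],
       [-4.75272763e-01, -5.33998615e-01,  6.99257664e-01,
         7.27767498e+02],
       [-1.17366618e-02,  7.98533997e-01,  6.01835281e-01,
         6.49488661e+02],
       [ 0.00000000e+00,  0
[... 562 characters left out ...]
,  0.00000000e+00,
         1.00000000e+00]])} [[-0.03, 1.0, -0.08, 430.09], [-1.0, -0.03, -0.01, 104.41], [-0.01, 0.08, 1.0, 935.46], [0.0, 0.0, 0.0, 1.0]]
wrist {'vfov': 61.46839550043936, 'cx': 318.178353887526, 'cy': 243.4389250360201, 'mount': array([[-1.21401466e-04,  9.64421650e-01,  2.64368806e-01,
         6.58594928e+01],
       [ 9.99999727e-01,  3.09770290e-04, -6.70834598e-04,
        -2.99421989e-01],
       [-7.28861012e-04,  2.64368653e-01, -9.64421425e-01,
        -1.42805224e+02],
       [ 0.00000000e+00,  0.00000000e+00,  0.00000000e+00,
         1.00000000e+00]])} [[0.27, 0.93, 0.25, 227.24], [-0.96, 0.26, 0.07, -558.74], [-0.0, -0.26, 0.96, 373.45], [0.0, 0.0, 0.0, 1.0]]
```

View pics/side0.png

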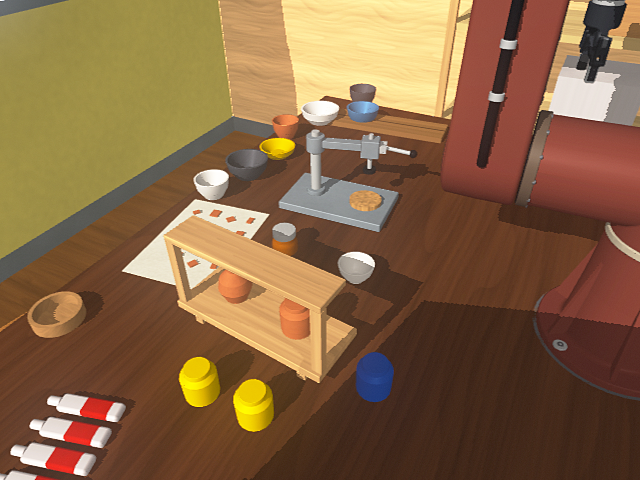

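View pics/top0.png

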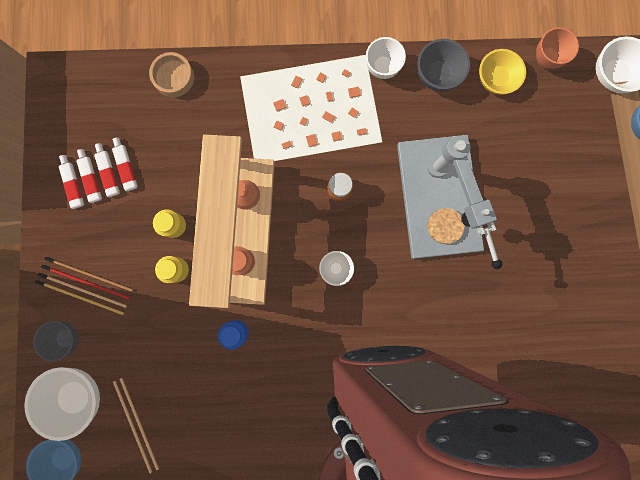

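```bash
cat > m.py <<'E'
from h import *
def L(n):
    z=np.load(n+'0.npz'); return optics.calibration(n),z['E'],z['im'],z['d']
c,E,im,D=L('top')
for nm,u,v in [('hub',458,148),('cork',440,222),('head',485,208),('ball',497,264),('plateTL',405,148),('plateBL',416,252),('plateTR',463,140),('boardBR',262,300),('boardTR',270,163),('ledgeTR',237,140),('ledgeBR',226,302),('cupA',247,195),('cupB',242,262),('bowl',337,268),('jar',340,185)]:
    print(nm,dep(c,E,D,u,v).round(0), D[v,u])
hsv=cv2.cvtColor(im,cv2.COLOR_BGR2HSV)
c2,E2,im2,D2=L('side')
for nm,u,v in [('ballS',412,153),('headtop',372,143),('hubtop',315,133),('cupB',292,315),('cupA',235,288),('ledge',318,295),('corkS',365,200)]:
    print(nm,dep(c2,E2,D2,u,v).round(0))
a=cv2.resize(im2[230:390,160:370],None,fx=3,fy=3); b=cv2.resize(im2[110:240,270:430],None,fx=3,fy=3)
cv2.imwrite('pics/ca.png',a);cv2.imwrite('pics/cb.png',b)
cv2.imwrite('pics/cc.png',cv2.resize(im[120:320,180:520],None,fx=2.3,fy=2.3))
E
python3 m.py
```

```text
hub [ 651. -140.  177.] 772.78754
cork [ 539. -142.   30.] 909.5541
head [ 545. -184.  169.] 771.5194
ball [ 447. -207.  149.] 783.7881
plateTL [700. -79.  19.] 933.7859
plateBL [479. -92.  21.] 913.8511
plateTR [ 668. -153.  166.] 785.0393
boardBR [389. 227.  41.] 889.12555
boardTR [670. 205.  41.] 911.4037
ledgeTR [675. 246. 183.] 770.42303
ledgeBR [394. 269. 181.] 750.46533
cupA [593. 244. 101.] 846.0053
cupB [465. 256.  99.] 837.4611
bowl [450.  72.   8.] 925.8947
jar [617.  63.  55.] 892.81775
ballS [ 447. -204.  146.]
headtop [ 528. -168.  168.]
hubtop [ 652. -137.  177.]
cupB [462. 288.  92.]
cupA [584. 273.  83.]
ledge [403. 311. 182.]
corkS [ 528. -148.   31.]
```

```bash
python3 -c "
import cv2,numpy as np
a=cv2.imread('pics/ca.png');b=cv2.imread('pics/cb.png')
a=cv2.resize(a,(390,300));b=cv2.resize(b,(390,300));cv2.imwrite('pics/cd.png',np.hstack([a,b]))"
```

```text
(no output)
```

View pics/cd.png

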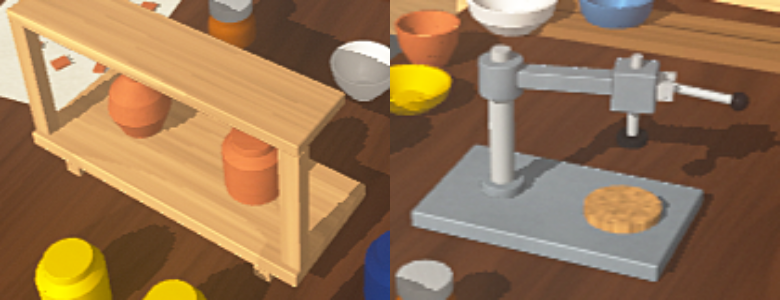

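View pics/cc.png

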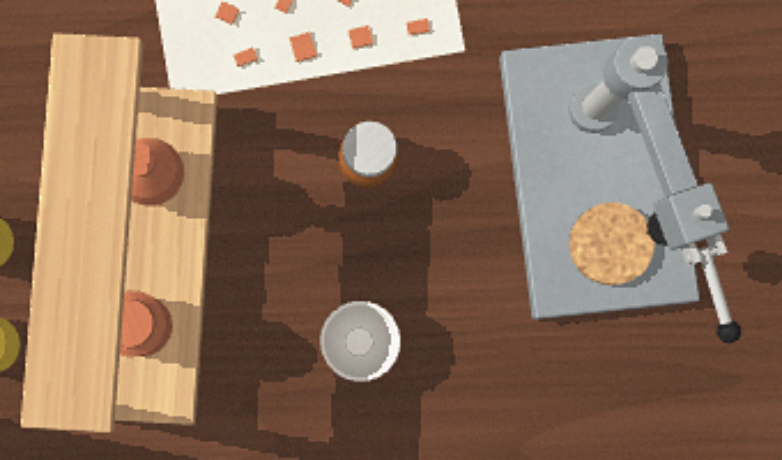

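```bash
cat > m2.py <<'E'
from m import *
print('----')
h=hsv.astype(int)
uu,vv=np.meshgrid(np.arange(640),np.arange(480))
def pts(c,E,D):
    f=240/np.tan(np.radians(c['vfov'])/2)
    d=np.stack([(uu-c['cx'])/f,-(vv-c['cy'])/f,-np.ones_like(uu,float)],-1)
    return E[:3,3]+(d@E[:3,:3].T)*D[...,None]
def circ(P):
    A=np.c_[2*P,np.ones(len(P))]; s=np.linalg.lstsq(A,(P**2).sum(1),rcond=None)[0]; return s[:2],np.sqrt(s[2]+s[:2]@s[:2])
for n in ['top','side']:
    c,E,im,D=L(n); P=pts(c,E,D)
    ok=D>0
    x,y,z=P[...,0],P[...,1],P[...,2]
    # cork
    m=ok&(abs(z-30)<4)&(x>480)&(x<600)&(y<-90)&(y>-200); 
    hs=cv2.cvtColor(im,cv2.COLOR_BGR2HSV); m&=hs[...,1]>80
    print(n,'cork',m.sum(),'x',np.percentile(x[m],[.5,99.5]),'y',np.percentile(y[m],[.5,99.5]))
    k,_=cv2.findContours(m.astype(np.uint8),cv2.RETR_EXTERNAL,cv2.CHAIN_APPROX_NONE); k=max(k,key=cv2.contourArea)[:,0]
    q=np.array([plane(c,E,a,b,30)[:2] for a,b in k]); print(circ(q))
    m=ok&(z>172)&(x>600)&(y<-80)&(y>-200)&(z<182); 
    print('hub',m.sum(),x[m].mean(),y[m].mean(),np.ptp(x[m]),np.ptp(y[m]))
    # plate 
    m=ok&(abs(z-20)<5)&(x>400)&(x<800)&(y<-40)&(y>-250)&(hs[...,1]<70)
    r=cv2.minAreaRect(P[m][:,:2].astype(np.float32)); print('plate',r)
    m=ok&(z>176)&(z<188)&(y>150)&(x>300)&(x<800)
    print('ledge',cv2.minAreaRect(P[m][:,:2].astype(np.float32)),P[m].mean(0))
    m=ok&(abs(z-40)<5)&(y>150)&(x>300)&(x<800)&(y<350)
    print('board',cv2.minAreaRect(P[m][:,:2].astype(np.float32)))
    for x0 in (463,590):
        m=ok&(z>50)&(z<130)&(y>180)&(abs(x-x0)<45)&(hs[...,1]>120)&(hs[...,0]<12)
        if m.sum(): print('pot',x0,m.sum(),'x',np.percentile(x[m],[1,99]),'y',np.percentile(y[m],[1,99]),'z',np.percentile(z[m],[1,99]))
        m&=(z>60)&(z<82)
        if m.sum()>10: print('  body circle',circ(P[m][:,:2]))
E
python3 m2.py | sed -n '/----/,$p'
```

```text
----
top cork 971 x [496.68171647 567.48294395] y [-189.09088546 -118.06473789]
(array([ 531.41705429, -153.33944376]), np.float64(35.813110374355134))
hub 96 656.1519996279275 -143.6715367001287 17.62450269420947 17.000379867706897
plate ((596.4097900390625, -148.51754760742188), (249.64512634277344, 150.79576110839844), 4.646012306213379)
ledge ((536.2332763671875, 286.57183837890625), (69.09905242919922, 300.28021240234375), 85.0152359008789) [533.57083399 286.08925457 181.47566269]
board ((491.9708251953125, 250.57708740234375), (82.91656494140625, 383.8922119140625), 82.26681518554688)
pot 463 504 x [442.25828794 494.28462471] y [240.309981   275.24137008] z [ 54.12048698 102.37466035]
  body circle (array([468.4833795 , 267.22463316]), np.float64(27.217387794474178))
pot 590 534 x [573.01065084 625.84666559] y [225.75438694 265.93803214] z [ 65.58651631 121.30814349]
  body circle (array([600.68019268, 253.79243901]), np.float64(27.23041533209673))
side cork 472 x [494.4992284  566.17615926] y [-192.10249308 -118.75548192]
(array([ 530.41076591, -153.63961974]), np.float64(37.13995842804161))
hub 42 653.9291169442687 -142.76559816846884 17.2895993538458 15.86821553305765
plate ((595.4293823242188, -149.428955078125), (251.03533935546875, 155.02206420898438), 5.0979743003845215)
ledge ((534.7537231445312, 285.88287353515625), (70.41506958007812, 300.3226013183594), 85.10498809814453) [519.56243116 290.45917921 181.97087454]
board ((491.5440979003906, 271.8782958984375), (116.10628509521484, 387.08935546875), 85.83527374267578)
pot 463 795 x [441.87941317 490.74085826] y [267.85144246 294.05950124] z [ 50.60551414 101.64299202]
  body circle (array([467.21000708, 266.85657736]), np.float64(26.37457241051521))
pot 590 654 x [571.57970148 619.7747675 ] y [244.22200978 282.20944022] z [ 51.14918282 103.9753205 ]
  body circle (array([599.2148803 , 253.98595093]), np.float64(26.826108831675736))
```

>>> play_rows(
  increments="0.045 -0.034 0 0 0 0;0.09 -0.068 0 0 0 0;0.135 -0.102 0 0 0 0;0.18 -0.136 0 0 0 0;0.225 -0.17 0 0 0 0;0.27 -0.204 0 0 0 0;0.315 -0.238 0 0 0 0;0.36 -0.27 0 0 0 0;0.3736 -0.2795 0 0 0 0;0.3736 -0.2795 0 0 0 0;0.3736 -0.2795 0 0 0 0",
  grip=-1,
)

```text
time: 1.52
ee_pos: [446.4, -206.8, 230.9]
orientation: [0.991, 0.137, -0.0, -0.0]
wrist_force: [-0.4, 0.3, -0.8]
gripper_width: 1.001
```

```bash
cat >> h.py <<'E'
def goal(pos, yang=None, tilt=0, head=None):
    """print delta in tool frame. tool z: tilted 'tilt' deg from down toward heading 'head' deg. yang: direction (deg) of tool y (horizontal)"""
    T=pose(); 
    a=np.radians(yang); y=np.array([np.cos(a),np.sin(a),0])
    t=np.radians(tilt); hh=np.array([-y[1],y[0],0]) # heading = y rotated +90
    z=np.sin(t)*hh+np.array([0,0,-np.cos(t)])
    if head is not None and np.dot(hh,[np.cos(np.radians(head)),np.sin(np.radians(head)),0])<0: z=-np.sin(t)*hh+np.array([0,0,-np.cos(t)])
    x=np.cross(y,z); Rg=np.c_[x,y,z]
    d=T[:3,:3].T@(np.array(pos)-T[:3,3]); rv=R.from_matrix(T[:3,:3].T@Rg).as_rotvec(degrees=True)
    print('d(m)',(d/1000).round(4),'rot',rv.round(1))
E
python3 - <<'E'
from h import *
s=telemetry.observe(); print(s['ee_pos'],s['orientation'],s['time'],s['joint_positions'])
for n in ['top','side','wrist']:
    c,E,im,d=cam(n); np.savez(f'{n}1.npz',E=E,im=im,d=d)
    if n=='wrist': cv2.imwrite('pics/w1.png',im)
    hs=cv2.cvtColor(im,cv2.COLOR_BGR2HSV)
    f=240/np.tan(np.radians(c['vfov'])/2)
    vv,uu=np.mgrid[:480,:640]
    P=E[:3,3]+(np.stack([(uu-c['cx'])/f,-(vv-c['cy'])/f,-np.ones(uu.shape)],-1)@E[:3,:3].T)*d[...,None]
    m=(d>0)&(hs[...,2]<70)&(np.linalg.norm(P-[447,-206,140],axis=-1)<22)
    print(n,m.sum()); 
    if m.sum()>8:
        Q=P[m]; A=np.c_[2*Q,np.ones(len(Q))]; sl=np.linalg.lstsq(A,(Q**2).sum(1),rcond=None)[0]; print(sl[:3],np.sqrt(sl[3]+sl[:3]@sl[:3]),Q.mean(0),uu[m].mean(),vv[m].mean())
E
```

```text
[ 446.41059015 -206.81536448  230.90044118] [ 9.90502450e-01  1.37494043e-01 -1.90365690e-04 -4.99463345e-04] 1.525 [-7.00657742e-01 -2.25166764e-01 -2.20607032e-01  1.57635349e+00
  3.84645389e-04  2.16507272e+00]
top 32
[ 449.26422057 -208.7309274   142.51333235] 6.904212137933002 [ 450.57276845 -207.04794572  145.74386808] 496.0625 261.90625
side 42
[ 446.1849515  -208.64992791  142.17206129] 7.062861833856347 [ 445.34696306 -206.07503893  143.41018418] 413.04761904761904 153.71428571428572
wrist 358
[ 447.81265798 -210.7425036   141.77667402] 8.196003773111908 [ 448.10201162 -212.55501441  147.45513921] 328.4776536312849 249.41899441340783
```

View pics/w1.png

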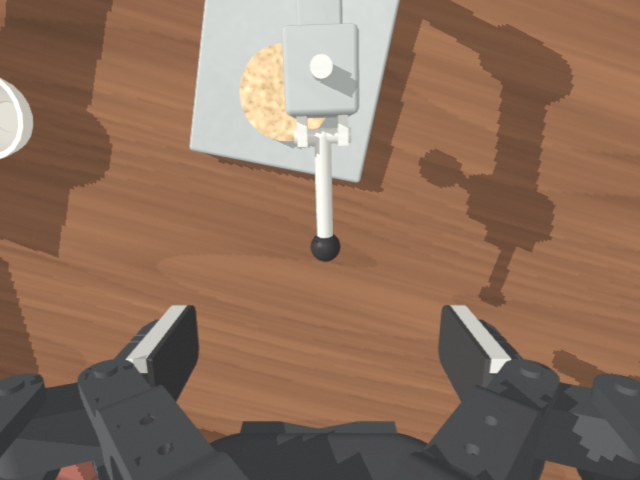

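>>> play_rows(
  increments="0.001 0.0025 0.035 0 0 0;0.001 0.0025 0.07 0 0 0;0.001 0.0025 0.1 0 0 0;0.001 0.0025 0.108 0 0 0;0.001 0.0025 0.108 0 0 0",
)

```text
time: 2.3
ee_pos: [447.8, -209.4, 123.4]
orientation: [0.991, 0.137, -0.0, -0.001]
wrist_force: [0.4, 0.5, 1.0]
gripper_width: 1.002
```

>>> play_rows(
  increments="0 0 0 0 0 0;0 0 0 0 0 0;0 0 0 0 0 0;0 0 0 0 0 0;0 0 0 0 0 0;0 0 0 0 0 0;0 0 0 0 0 0;0 0 0 0 0 0",
  grip=1,
)

```text
time: 3.3
ee_pos: [448.0, -209.4, 123.5]
orientation: [0.991, 0.137, 0.0, -0.0]
wrist_force: [1.7, -0.6, 1.5]
gripper_width: 0.17
```

>>> play_rows(
  increments="-0.0006 0 -0.0113 0 0 0;0.0008 0 -0.0225 0 0 0;0.004 0 -0.0333 0 0 0;0.0093 0 -0.0434 0 0 0;0.0146 0 -0.0508 0 0 0;0.0192 0 -0.0558 0 0 0;0.0205 0 -0.0575 0 0 0;0.0205 0 -0.0575 0 0 0;0.0205 0 -0.0575 0 0 0",
)

```text
time: 4.42
ee_pos: [468.0, -204.2, 181.8]
orientation: [0.991, 0.137, 0.0, 0.0]
wrist_force: [2.0, 0.0, 0.5]
gripper_width: -0.001
```

```bash
python3 - <<'E'
from h import *
c,E,im,d=cam('side'); c2,E2,im2,d2=cam('wrist')
cv2.imwrite('pics/s2.png',np.hstack([cv2.resize(im[60:240,240:480],(400,300)),cv2.resize(im2,(400,300))]))
E
```

```text
(no output)
```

View pics/s2.png

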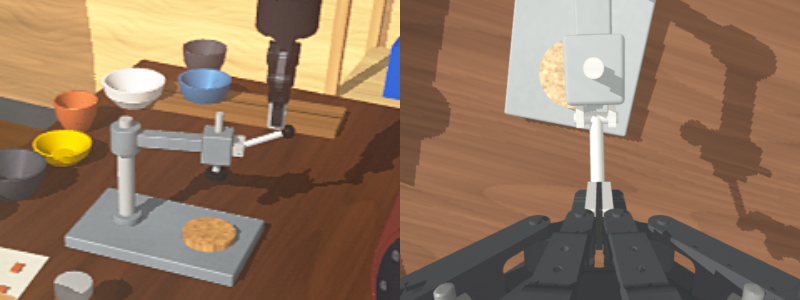

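>>> play_rows(
  increments="0 0 -0.02 0 0 0;0 0 -0.04 0 0 0;0 0 -0.05 0 0 0;0 0 -0.05 0 0 0;0 0 -0.05 0 0 0",
  grip=-1,
)

```text
time: 5.15
ee_pos: [467.6, -204.1, 231.0]
orientation: [0.991, 0.137, 0.0, -0.0]
wrist_force: [0.1, -0.4, -0.9]
gripper_width: 0.998
```

```bash
cat > ball.py <<'E'
from h import *
import sys
g=np.array([float(a) for a in sys.argv[1:4]])
s=telemetry.observe(); print(s['ee_pos'],s['time'],s['gripper_width'])
for n in ['top','side','wrist']:
    c,E,im,d=cam(n)
    cv2.imwrite(f'pics/b_{n}_{int(s["time"]*10)}.png',im)
    hs=cv2.cvtColor(im,cv2.COLOR_BGR2HSV)
    f=240/np.tan(np.radians(c['vfov'])/2)
    vv,uu=np.mgrid[:480,:640]
    P=E[:3,3]+(np.stack([(uu-c['cx'])/f,-(vv-c['cy'])/f,-np.ones(uu.shape)],-1)@E[:3,:3].T)*d[...,None]
    m=(d>0)&(hs[...,2]<70)&(np.linalg.norm(P-g,axis=-1)<28)
    if m.sum()>8:
        Q=P[m]; v=np.median(Q,0); r=v-E[:3,3]; r/=np.linalg.norm(r)
        print(n,m.sum(),'centre~',(v+r*6.5).round(1),'px',uu[m].mean().round(),vv[m].mean().round())
E
python3 ball.py 455 -208 175
```

```text
[ 467.57661333 -204.1222092   230.97828154] 5.15 0.997845178331918
side 31 centre~ [ 451.1 -209.1  176.4] px 412.0 139.0
wrist 558 centre~ [ 452.2 -210.4  177.5] px 322.0 297.0
```

>>> play_rows(
  increments="-0.018 0.0014 0.03 0 0 0;-0.018 0.0014 0.06 0 0 0;-0.018 0.0014 0.079 0 0 0;-0.018 0.0014 0.079 0 0 0;-0.018 0.0014 0.079 0 0 0",
)

```text
time: 5.92
ee_pos: [451.0, -210.4, 152.8]
orientation: [0.991, 0.137, 0.0, -0.0]
wrist_force: [0.5, 0.1, 0.6]
gripper_width: 1.004
```

>>> play_rows(
  increments="0 0 0 0 0 0;0 0 0 0 0 0;0 0 0 0 0 0;0 0 0 0 0 0;0 0 0 0 0 0;0 0 0 0 0 0;0 0 0 0 0 0",
  grip=1,
)

```text
time: 6.8
ee_pos: [450.9, -210.4, 152.9]
orientation: [0.991, 0.137, 0.0, -0.0]
wrist_force: [-1.8, -1.2, 2.0]
gripper_width: 0.173
```

```bash
python3 - <<'E'
from h import *
c,E,im,d=cam('side'); c2,E2,im2,d2=cam('wrist')
cv2.imwrite('pics/s3.png',np.hstack([cv2.resize(im[90:190,340:460],(400,300)),cv2.resize(im2[200:440,160:480],(400,300))]))
E
```

```text
(no output)
```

View pics/s3.png

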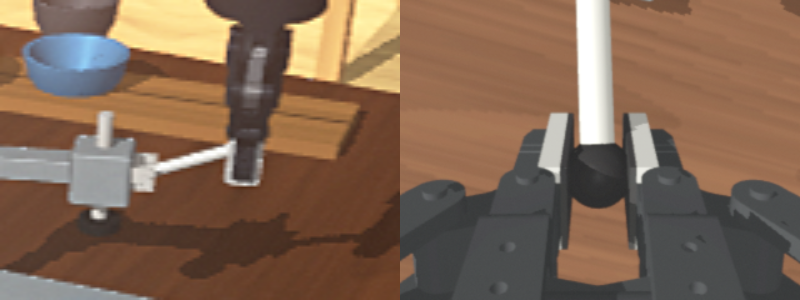

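>>> play_rows(
  increments="0.0012 0 -0.0025 0 0 0;0.0024 0 -0.0051 0 0 0;0.0038 0 -0.0075 0 0 0;0.0053 0 -0.01 0 0 0;0.0069 0 -0.0123 0 0 0;0.0086 0 -0.0146 0 0 0;0.0104 0 -0.0168 0 0 0;0.0123 0 -0.0189 0 0 0;0.0146 0 -0.0214 0 0 0;0.0163 0 -0.0229 0 0 0;0.0163 0 -0.0229 0 0 0",
)

```text
time: 8.28
ee_pos: [468.0, -205.8, 175.8]
orientation: [0.991, 0.137, 0.002, -0.0]
wrist_force: [7.3, 1.6, -9.7]
gripper_width: 0.172
```

```bash
python3 - <<'E'
from h import *
c,E,im,d=cam('side'); c2,E2,im2,d2=cam('wrist')
cv2.imwrite('pics/s4.png',np.hstack([cv2.resize(im[90:190,340:460],(400,300)),cv2.resize(im2[200:440,160:480],(400,300))]))
E
```

```text
(no output)
```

View pics/s4.png

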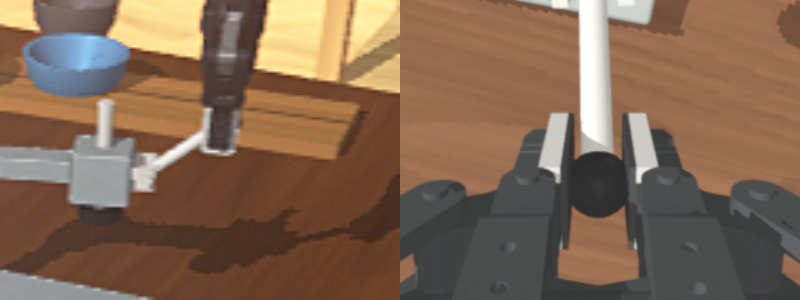

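>>> play_rows(
  increments="0.0011 0.0137 0 0 0 -4;0.0032 0.0274 0 0 0 -8;0.0063 0.0408 0 0 0 -12;0.0103 0.054 0 0 0 -16;0.0151 0.0669 0 0 0 -20;0.0209 0.0794 0 0 0 -24;0.0276 0.0915 0 0 0 -28;0.035 0.1031 0 0 0 -32;0.0433 0.1142 0 0 0 -36;0.0523 0.1246 0 0 0 -40;0.062 0.1344 0 0 0 -44;0.0723 0.1435 0 0 0 -48;0.0833 0.1518 0 0 0 -52;0.0948 0.1594 0 0 0 -56;0.1069 0.1661 0 0 0 -60;0.1069 0.1661 0 0 0 -60;0.1069 0.1661 0 0 0 -60",
)

```text
time: 10.5
ee_pos: [616.6, -338.1, 177.1]
orientation: [0.79, 0.613, 0.002, 0.002]
wrist_force: [1.3, -5.4, -1.7]
gripper_width: 0.173
```

```bash
python3 - <<'E'
from h import *
c,E,im,d=cam('top'); c2,E2,im2,d2=cam('wrist')
cv2.imwrite('pics/s5.png',np.hstack([cv2.resize(im[90:390,340:640],(400,400)),cv2.resize(im2,(400,400))]))
E
```

```text
(no output)
```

View pics/s5.png

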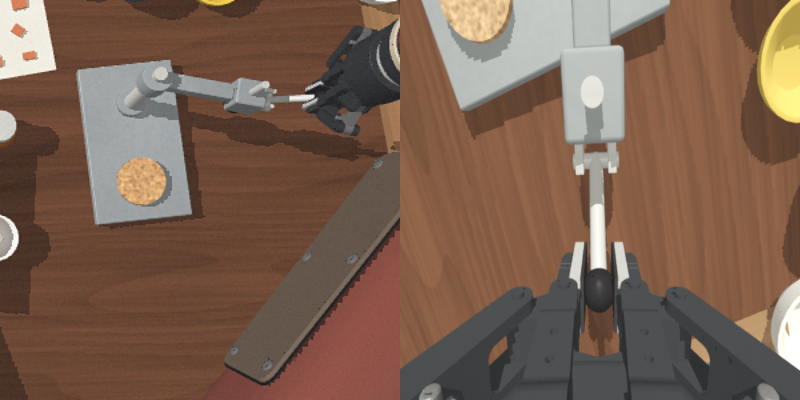

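>>> play_rows(
  increments="0 0 0 0 0 0;0 0 0 0 0 0;0 0 0 0 0 0;0 0 -0.04 0 0 0;0 0 -0.09 0 0 0;0 0 -0.13 0 0 0;0 0 -0.13 0 0 0",
  grip=-1,
)

```text
time: 11.48
ee_pos: [616.9, -338.4, 311.5]
orientation: [0.79, 0.613, 0.002, 0.005]
wrist_force: [0.3, 0.1, -0.2]
gripper_width: 1.004
```

```bash
python3 -c "
from h import *
print(telemetry.observe()['joint_positions'])
goal([480,-20,310],75.0-90+90+90-15+15)
goal([480,-20,310],60+180-75.6*0-90)"
```

```text
[-0.68798503  0.48553787  0.6951864   1.76887862  0.00216221  1.13305114]
d(m) [ 0.2746 -0.2114 -0.0017] rot [  -0.3    1.  -179.3]
d(m) [ 0.2746 -0.2114 -0.0017] rot [-1.000e-01  1.000e+00 -1.643e+02]
```

>>> play_rows(
  increments="0.02 -0.015 0 0 0 -8;0.04 -0.03 0 0 0 -16;0.06 -0.046 0 0 0 -24;0.08 -0.062 0 0 0 -32;0.1 -0.077 0 0 0 -40;0.12 -0.092 0 0 0 -48;0.14 -0.108 0 0 0 -56;0.16 -0.123 0 0 0 -64;0.18 -0.138 0 0 0 -72;0.2 -0.154 0 0 0 -80;0.22 -0.17 0 0 0 -88;0.24 -0.185 0 0 0 -96;0.26 -0.2 0 0 0 -104;0.2746 -0.2114 0 0 0 -112;0.2746 -0.2114 0 0 0 -120;0.2746 -0.2114 0 0 0 -120",
)

```text
time: 13.48
ee_pos: [479.7, -19.7, 307.4]
orientation: [-0.136, 0.991, -0.003, 0.004]
wrist_force: [-0.4, -0.4, 0.6]
gripper_width: 0.997
```

```bash
python3 -c "
from h import *
print(telemetry.observe()['joint_positions'])
goal([449,197,180],165,50,75)
goal([449,197,134],165,50,75)"
```

```text
[-0.312939   -0.23979852 -0.09285807  1.7071993  -0.00213957 -0.58583011]
d(m) [-0.0278  0.2179  0.126 ] rot [-26.4 -45.2 -55.1]
d(m) [-0.0275  0.2183  0.1719] rot [-26.4 -45.2 -55.1]
```

>>> play_rows(
  increments="-0.0028 0.0218 0.0126 -2.6 -4.5 -5.5;-0.0056 0.0436 0.025 -5.3 -9 -11;-0.0083 0.0654 0.038 -7.9 -13.6 -16.5;-0.011 0.087 0.05 -10.6 -18.1 -22;-0.014 0.109 0.063 -13.2 -22.6 -27.5;-0.0167 0.131 0.0756 -15.8 -27.1 -33;-0.0195 0.1525 0.088 -18.5 -31.6 -38.6;-0.022 0.174 0.101 -21.1 -36.2 -44.1;-0.025 0.196 0.113 -23.8 -40.7 -49.6;-0.0278 0.2179 0.126 -26.4 -45.2 -55.1;-0.0278 0.2179 0.126 -26.4 -45.2 -55.1;-0.0278 0.2179 0.126 -26.4 -45.2 -55.1;-0.0278 0.2179 0.126 -26.4 -45.2 -55.1",
)

```text
time: 15.1
ee_pos: [449.6, 196.4, 181.0]
orientation: [-0.551, 0.72, 0.256, 0.336]
wrist_force: [-0.0, -0.2, 0.6]
gripper_width: 0.999
```

```bash
python3 - <<'E'
from h import *
s=telemetry.observe();print(s['joint_positions'],s['ee_pos'])
goal([449,197,134],165,50,75)
c,E,im,d=cam('wrist'); c2,E2,im2,d2=cam('top')
cv2.imwrite('pics/w6.png',np.hstack([cv2.resize(im,(400,300)),cv2.resize(im2,(400,300))]))
np.savez('w6.npz',E=E,im=im,d=d)
vv,uu=np.mgrid[:480,:640]; f=240/np.tan(np.radians(c['vfov'])/2)
P=E[:3,3]+(np.stack([(uu-c['cx'])/f,-(vv-c['cy'])/f,-np.ones(uu.shape)],-1)@E[:3,:3].T)*d[...,None]
hs=cv2.cvtColor(im,cv2.COLOR_BGR2HSV)
m=(d>0)&(np.linalg.norm(P[...,:2]-[468,267],axis=-1)<40)&(P[...,2]>52)&(P[...,2]<82)&(hs[...,0]<12)&(hs[...,1]>110)
Q=P[m][:,:2]; A=np.c_[2*Q,np.ones(len(Q))]; sl=np.linalg.lstsq(A,(Q**2).sum(1),rcond=None)[0]; print(m.sum(),sl[:2],np.sqrt(sl[2]+sl[:2]@sl[:2]))
E
```

```text
[-0.40996368 -0.47817602 -0.71107203  1.50795363  0.85946968 -1.79528463] [449.57862684 196.43493868 180.9594862 ]
d(m) [0.0357 0.0008 0.0305] rot [-0.1 -0.  -0. ]
3051 [467.50441495 266.39186452] 27.039417503151242
```

View pics/w6.png

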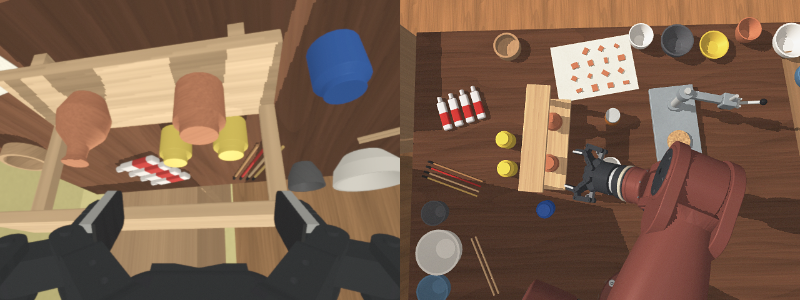

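>>> play_rows(
  increments="0.012 0 0.01 0 0 0;0.024 0 0.02 0 0 0;0.0357 0.0008 0.0305 0 0 0;0.0357 0.0008 0.05 0 0 0;0.0357 0.0008 0.07 0 0 0;0.0357 0.0008 0.09 0 0 0;0.0357 0.0008 0.11 0 0 0;0.0357 0.0008 0.13 0 0 0;0.0357 0.0008 0.15 0 0 0;0.0357 0.0008 0.15 0 0 0;0.0357 0.0008 0.15 0 0 0",
)

```text
time: 16.58
ee_pos: [472.5, 285.3, 56.9]
orientation: [-0.551, 0.719, 0.257, 0.336]
wrist_force: [-0.2, -0.4, 0.7]
gripper_width: 1.001
```

```bash
python3 - <<'E'
from h import *
s=telemetry.observe();print(s['ee_pos'],s['wrist_force'])
goal([472.5,285.5,57.5],165,50,75)
c,E,im,d=cam('wrist'); c2,E2,im2,d2=cam('side')
cv2.imwrite('pics/w7.png',np.hstack([cv2.resize(im,(400,300)),cv2.resize(im2[200:400,120:400],(400,300))]))
E
```

```text
[472.50699601 285.26229277  56.87756145] [-0.18130231 -0.43662583  0.72704189]
d(m) [-0.0006  0.0001 -0.0002] rot [-0.1 -0.  -0. ]
```

View pics/w7.png

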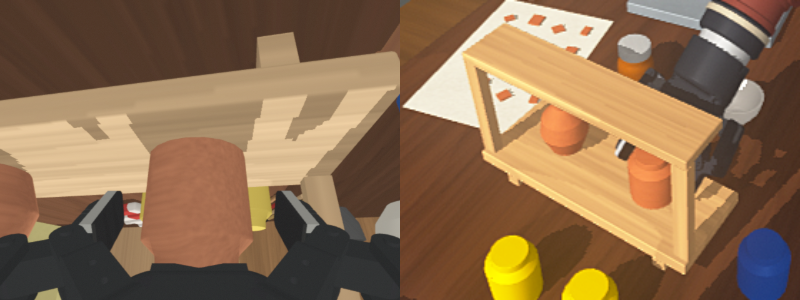

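>>> play_rows(
  increments="0 0 0 0 0 0;0 0 0 0 0 0;0 0 0 0 0 0;0 0 0 0 0 0;0 0 0 0 0 0;0 0 0 0 0 0",
  grip=1,
)

```text
time: 17.42
ee_pos: [473.8, 284.8, 58.1]
orientation: [-0.551, 0.719, 0.256, 0.337]
wrist_force: [0.0, -2.9, 4.9]
gripper_width: 0.634
```

>>> play_rows(
  increments="-0.004 0 -0.0033 0 0 0;-0.0077 0 -0.0064 0 0 0;-0.0115 0 -0.0096 0 0 0;-0.0115 0 -0.0096 0 0 0",
)

```text
time: 17.92
ee_pos: [474.0, 284.8, 73.5]
orientation: [-0.552, 0.719, 0.255, 0.337]
wrist_force: [0.1, 0.1, -1.0]
gripper_width: 0.633
```

```bash
python3 - <<'E'
from h import *
s=telemetry.observe();print(s['ee_pos'],s['wrist_force'])
c,E,im,d=cam('wrist'); c2,E2,im2,d2=cam('side')
cv2.imwrite('pics/w8.png',np.hstack([cv2.resize(im,(400,300)),cv2.resize(im2[200:400,120:400],(400,300))]))
E
```

```text
[473.95081583 284.82331273  73.51563898] [ 0.06354939  0.10491788 -1.02159208]
```

View pics/w8.png

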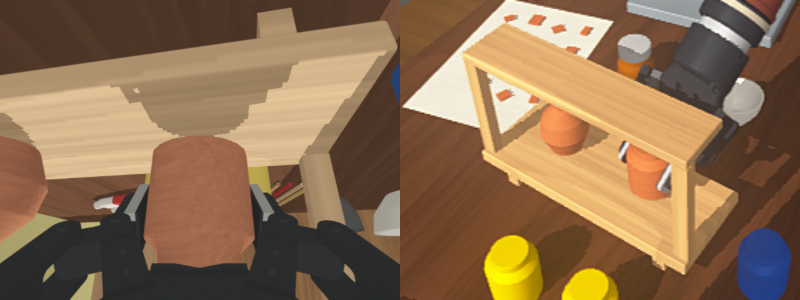

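>>> play_rows(
  increments="0.013 0 -0.0153 0 0 0;0.0257 0 -0.0307 0 0 0;0.0386 0 -0.046 0 0 0;0.0514 0 -0.0613 0 0 0;0.0643 0 -0.0767 0 0 0;0.077 0 -0.092 0 0 0;0.057 0 -0.109 0 0 0;0.037 0 -0.125 0 0 0;0.017 0 -0.142 0 0 0;-0.003 0 -0.159 0 0 0;-0.0224 0 -0.1756 0 0 0;-0.0224 0 -0.1756 0 0 0",
)

```text
time: 19.52
ee_pos: [442.7, 168.6, 204.2]
orientation: [-0.552, 0.719, 0.254, 0.337]
wrist_force: [0.2, -0.3, -1.3]
gripper_width: 0.636
```

```bash
python3 - <<'E'
from h import *
s=telemetry.observe();print(s['ee_pos'],s['joint_positions'])
goal([546,-141,205],130,50,40)
E
```

```text
[442.70419814 168.61575799 204.23202837] [-0.48747335 -0.46682934 -0.66486009  1.62480044  0.84438456 -1.91063493]
d(m) [ 0.1752 -0.1806 -0.208 ] rot [26.5  0.1 22.7]
```

>>> play_rows(
  increments="0.0146 -0.015 -0.0173 2.2 0 1.9;0.0292 -0.0301 -0.0347 4.4 0 3.8;0.0438 -0.0452 -0.052 6.6 0 5.7;0.0584 -0.0602 -0.0693 8.8 0 7.6;0.073 -0.0753 -0.0867 11 0 9.5;0.0876 -0.0903 -0.104 13.2 0 11.4;0.1022 -0.1054 -0.1213 15.5 0 13.2;0.1168 -0.1204 -0.1387 17.7 0 15.1;0.1314 -0.1355 -0.156 19.9 0 17;0.146 -0.1505 -0.1733 22.1 0 18.9;0.1606 -0.1656 -0.1907 24.3 0 20.8;0.1752 -0.1806 -0.208 26.5 0.1 22.7;0.1752 -0.1806 -0.208 26.5 0.1 22.7;0.1752 -0.1806 -0.208 26.5 0.1 22.7",
)

```text
time: 21.28
ee_pos: [545.9, -140.9, 204.9]
orientation: [-0.31, 0.852, 0.145, 0.397]
wrist_force: [-1.0, -0.3, -1.3]
gripper_width: 0.632
```

```bash
cat > cup.py <<'E'
from h import *
import sys
zt=float(sys.argv[1]); g=np.array([531,-153.5])
s=telemetry.observe();print(s['ee_pos'],s['joint_positions'].round(2),s['time'])
vv,uu=np.mgrid[:480,:640]
for n in ['top','side']:
    c,E,im,d=cam(n); cv2.imwrite(f'pics/cup_{n}_{int(s["time"]*10)}.png',cv2.resize(im[60:300,320:640],(640,480)))
    f=240/np.tan(np.radians(c['vfov'])/2)
    P=E[:3,3]+(np.stack([(uu-c['cx'])/f,-(vv-c['cy'])/f,-np.ones(uu.shape)],-1)@E[:3,:3].T)*d[...,None]
    hs=cv2.cvtColor(im,cv2.COLOR_BGR2HSV)
    b=(d>0)&(np.linalg.norm(P[...,:2]-g,axis=-1)<50)&(hs[...,0]<12)&(hs[...,1]>110)&(P[...,2]>40)
    if not b.any(): continue
    m=b&(abs(P[...,2]-zt)<4)
    Q=P[m]; print(n,b.sum(),'zmax',np.percentile(P[b][:,2],99),'foot top',m.sum(),Q.mean(0) if len(Q) else '', np.ptp(Q[:,:2],axis=0) if len(Q) else '')
    if len(Q)>30:
        # tilt of the foot plane
        a=np.linalg.lstsq(np.c_[Q[:,:2]-Q[:,:2].mean(0),np.ones(len(Q))],Q[:,2],rcond=None)[0]; print(' slope deg',np.degrees(a[:2]))
        k,_=cv2.findContours(m.astype(np.uint8),cv2.RETR_EXTERNAL,cv2.CHAIN_APPROX_NONE); k=max(k,key=cv2.contourArea)
        (a1,b1),r=cv2.minEnclosingCircle(k); print(' centre',plane(c,E,a1,b1,zt))
    m=b&(P[...,2]<zt-18); Q=P[m][:,:2]
    if len(Q)>50:
        A=np.c_[2*Q,np.ones(len(Q))]; sl=np.linalg.lstsq(A,(Q**2).sum(1),rcond=None)[0]; print(' body',len(Q),sl[:2],np.sqrt(sl[2]+sl[:2]@sl[:2]))
E
python3 cup.py 247; ls pics | grep cup_
```

```text
[ 545.89048405 -140.91123493  204.86259034] [-0.95 -0.25 -0.49  1.42  0.87 -1.69] 21.275
top 1002 zmax 248.22734006193147 foot top 511 [ 530.7269501  -151.21221008  246.12655956] [39.98267769 39.47535581]
 slope deg [ 0.14098384 -0.06373876]
 centre [ 530.7067137  -150.91196185  247.        ]
 body 95 [ 531.15027927 -153.75676696] 29.06437051602925
side 565 zmax 248.20823563498683 foot top 151 [ 529.11054615 -150.13357493  246.44051126] [38.00492307 64.37542095]
 slope deg [ 0.58502713 -1.45579407]
 centre [ 527.66434563 -145.97436152  247.        ]
 body 283 [ 529.76392839 -151.79132849] 25.963968788250583
cup_side_212.png
cup_top_212.png
```

>>> play_rows(
  increments="0.015 -0.0012 0.012 0 0 0;0.03 -0.0012 0.0245 0 0 0;0.045 -0.0012 0.037 0 0 0;0.06 -0.0012 0.05 0 0 0;0.075 -0.0012 0.0625 0 0 0;0.09 -0.0012 0.075 0 0 0;0.103 -0.0012 0.085 0 0 0;0.1117 -0.0012 0.0925 0 0 0;0.1117 -0.0012 0.0925 0 0 0;0.1117 -0.0012 0.0925 0 0 0",
)

```text
time: 22.62
ee_pos: [546.2, -142.4, 60.4]
orientation: [-0.31, 0.852, 0.144, 0.397]
wrist_force: [-0.1, 0.0, -1.1]
gripper_width: 0.636
```

```bash
python3 cup.py 101; 
```

```text
[ 546.16930202 -142.36026673   60.42323923] [-0.95 -0.1  -0.63  1.13  0.87 -1.69] 22.625
top 680 zmax 104.49285976615191 foot top 356 [ 530.93223233 -152.30371587  101.56122507] [38.94455099 41.25536121]
 slope deg [ 0.47327667 -0.9544468 ]
 centre [ 530.56229161 -151.66024631  101.        ]
side 481 zmax 104.3859885174824 foot top 159 [ 529.2511168  -150.48774508  101.94859875] [38.48047445 42.16847499]
 slope deg [ 1.33392387 -2.43523614]
 centre [ 529.55513709 -150.97687176  101.        ]
 body 199 [ 529.42779123 -151.78992506] 24.721151429110826
```

```bash
ls -t pics|head -2; cp pics/cup_side_22*.png pics/x.png; cp pics/cup_top_22*.png pics/y.png
```

```text
cup_side_226.png
cup_top_226.png
```

View pics/x.png

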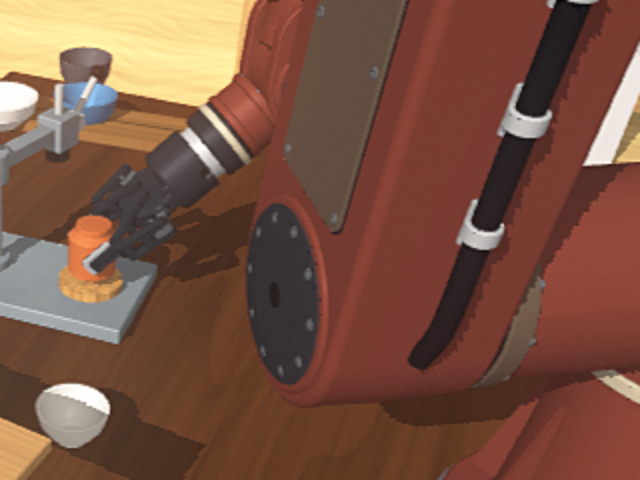

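>>> play_rows(
  increments="0.0015 -0.001 0.0013 0 0 0;0.003 -0.001 0.0026 0 0 0;0.0046 -0.001 0.0039 0 0 0;0.006 -0.001 0.005 0 0 0;0.007 -0.001 0.0059 0 0 0;0.0077 -0.001 0.0064 0 0 0;0.0077 -0.001 0.0064 0 0 0",
)

```text
time: 23.6
ee_pos: [546.8, -143.3, 50.5]
orientation: [-0.31, 0.852, 0.144, 0.397]
wrist_force: [0.7, 0.4, -0.4]
gripper_width: 0.636
```

>>> play_rows(
  increments="0.0004 0 0.0003 0 0 0;0.0008 0 0.0006 0 0 0;0.0008 0 0.0006 0 0 0",
)

```text
time: 23.98
ee_pos: [546.8, -143.3, 49.5]
orientation: [-0.31, 0.852, 0.144, 0.397]
wrist_force: [-1.3, -0.9, -0.7]
gripper_width: 0.633
```

>>> play_rows(
  increments="0.0004 0 0.0003 0 0 0;0.0008 0 0.0006 0 0 0;0.0008 0 0.0006 0 0 0",
)

```text
time: 24.35
ee_pos: [546.7, -143.3, 48.5]
orientation: [-0.31, 0.852, 0.144, 0.397]
wrist_force: [0.0, 0.2, -1.7]
gripper_width: 0.637
```

>>> play_rows(
  increments="0.0004 0 0.0003 0 0 0;0.0008 0 0.0006 0 0 0;0.0008 0 0.0006 0 0 0",
)

```text
time: 24.72
ee_pos: [547.0, -143.4, 48.2]
orientation: [-0.31, 0.851, 0.144, 0.398]
wrist_force: [-2.7, 2.2, 4.5]
gripper_width: 0.631
```

>>> play_rows(
  increments="0.0004 0 0.0003 0 0 0;0.0008 0 0.0006 0 0 0;0.0008 0 0.0006 0 0 0",
)

```text
time: 25.1
ee_pos: [547.4, -143.5, 48.2]
orientation: [-0.31, 0.851, 0.144, 0.398]
wrist_force: [-4.8, 2.1, 9.7]
gripper_width: 0.633
```

>>> play_rows(
  increments="0 0 0 0 0 0;0 0 0 0 0 0;0 0 0 0 0 0;0 0 0 0 0 0;0 0 0 0 0 0",
  grip=-1,
)

```text
time: 25.72
ee_pos: [547.3, -143.5, 48.1]
orientation: [-0.31, 0.851, 0.144, 0.398]
wrist_force: [-0.2, -0.6, -0.8]
gripper_width: 1.0
```

>>> play_rows(
  increments="0 0 -0.01 0 0 0;0 0 -0.025 0 0 0;0 0 -0.045 0 0 0;0 0 -0.07 0 0 0;0 0 -0.1 0 0 0;0 0 -0.13 0 0 0;0 0 -0.15 0 0 0;0 0 -0.15 0 0 0",
)

```text
time: 26.72
ee_pos: [458.8, -219.0, 145.3]
orientation: [-0.31, 0.851, 0.143, 0.399]
wrist_force: [0.3, 0.1, -0.4]
gripper_width: 0.995
```

```bash
python3 cup.py 90; cp pics/cup_side_26*.png pics/x2.png; cp pics/cup_top_26*.png pics/y2.png
python3 ball.py 613 -341 197
```

```text
[ 458.80295123 -218.95585944  145.25645928] [-1.2  -0.1  -0.48  1.56  0.81 -2.06] 26.725
top 717 zmax 91.92387907177235 foot top 333 [ 531.86080074 -153.87140254   89.41203493] [37.79327656 40.24504418]
 slope deg [-0.03064024 -0.00320851]
 centre [ 531.92308295 -153.72144425   90.        ]
 body 99 [ 532.02400508 -154.54213859] 27.24219513671157
side 604 zmax 91.84794761030513 foot top 153 [ 530.4356497  -153.33088237   89.7656685 ] [38.96313994 41.30424592]
 slope deg [ 1.42114357 -1.68947318]
 centre [ 529.89816389 -152.12752115   90.        ]
 body 279 [ 531.30416902 -155.2801289 ] 26.315288391226808
[ 459.1058635  -217.35413966  144.03589197] 26.825 1.0001704439745531
top 99 centre~ [ 614.1 -341.   196. ] px 581.0 162.0
```

View pics/y2.png

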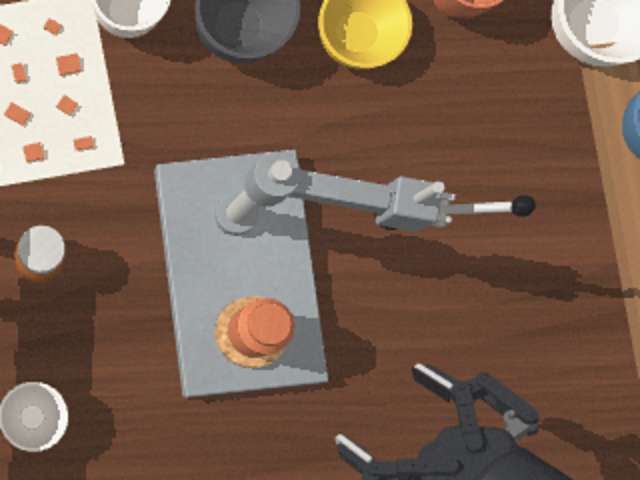

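```bash
python3 -c "
from h import *
goal([450,-220,290],168)
goal([614,-341,310],168)"
```

```text
d(m) [-0.1064  0.0031 -0.1008] rot [-16.6  48.2 -35.5]
d(m) [-0.1522 -0.195  -0.0769] rot [-16.6  48.2 -35.5]
```

>>> play_rows(
  increments="-0.018 0.0005 -0.0168 -2.4 6.9 -5.1;-0.036 0.001 -0.0336 -4.7 13.8 -10.1;-0.053 0.0015 -0.05 -7.1 20.7 -15.2;-0.071 0.002 -0.067 -9.5 27.5 -20.3;-0.089 0.0025 -0.084 -11.9 34.4 -25.4;-0.1064 0.003 -0.1008 -14.2 41.3 -30.4;-0.114 -0.03 -0.097 -16.6 48.2 -35.5;-0.122 -0.063 -0.093 -16.6 48.2 -35.5;-0.13 -0.096 -0.089 -16.6 48.2 -35.5;-0.137 -0.13 -0.085 -16.6 48.2 -35.5;-0.145 -0.163 -0.081 -16.6 48.2 -35.5;-0.1522 -0.195 -0.0769 -16.6 48.2 -35.5;-0.1522 -0.195 -0.0769 -16.6 48.2 -35.5;-0.1522 -0.195 -0.0769 -16.6 48.2 -35.5",
)

```text
time: 28.72
ee_pos: [614.0, -340.2, 309.5]
orientation: [-0.63, 0.777, 0.0, 0.0]
wrist_force: [-0.2, -0.3, 0.0]
gripper_width: 0.997
```

```bash
python3 ball.py 613 -341 197; python3 -c "
from h import *
goal([614,-341,173],168)"; cp pics/b_wrist_28*.png pics/z.png
```

```text
[ 613.99874625 -340.18264699  309.54285355] 28.725 0.9966771805190758
top 97 centre~ [ 614.  -341.5  196.3] px 581.0 163.0
wrist 467 centre~ [ 613.8 -342.7  196.9] px 316.0 236.0
d(m) [ 0.0006 -0.0002  0.1381] rot [-0.1 -0.   0.1]
```

View pics/z.png

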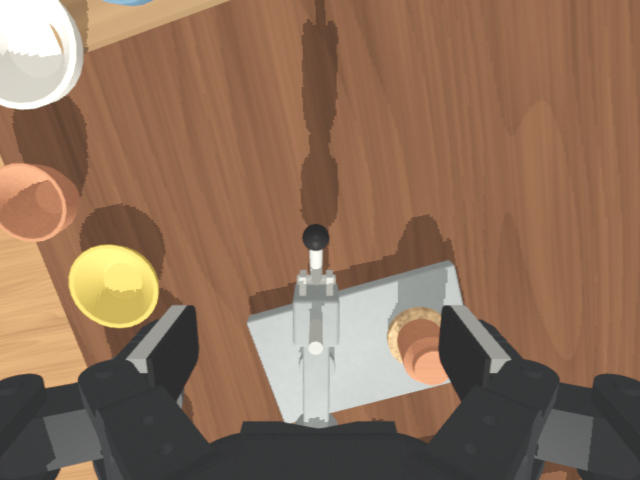

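>>> play_rows(
  increments="0.0015 0 0.035 0 0 0;0.0015 0 0.07 0 0 0;0.0015 0 0.105 0 0 0;0.0015 0 0.13 0 0 0;0.0015 0 0.137 0 0 0;0.0015 0 0.137 0 0 0",
)

```text
time: 29.62
ee_pos: [613.5, -341.6, 175.0]
orientation: [-0.63, 0.777, -0.001, 0.001]
wrist_force: [-0.7, 0.6, 0.9]
gripper_width: 1.0
```

>>> play_rows(
  increments="0 0 0 0 0 0;0 0 0 0 0 0;0 0 0 0 0 0;0 0 0 0 0 0;0 0 0 0 0 0;0 0 0 0 0 0",
  grip=1,
)

```text
time: 30.38
ee_pos: [613.7, -341.8, 175.4]
orientation: [-0.63, 0.777, -0.002, 0.001]
wrist_force: [-0.6, -2.0, 2.5]
gripper_width: 0.166
```

```bash
python3 - <<'E'
from h import *
T=pose(); C=np.array([655.4,-143.2,T[2,3]]); c=T[:3,:3].T@(C-T[:3,3]); print('post in tool',c.round(1))
v=T[:3,3]-C; a=np.degrees(np.arctan2(v[1],v[0]))%360; print('arm angle by TCP',a-184.75,np.hypot(*v[:2]))
p0=-c
for b in [6,12,18,24,30,36,42,48,54,60,66,70,72,73,74,75,76]:
    t=np.radians(b); r=np.array([[np.cos(t),-np.sin(t)],[np.sin(t),np.cos(t)]])  # cw in world = ccw in tool xy
    q=c[:2]+r@p0[:2]; print(b,(q/1000).round(4))
E
```

```text
post in tool [-2.03e+02  3.00e-01 -2.00e-01]
arm angle by TCP 73.386834157708 202.98345847259768
6 [-0.0011  0.0212]
12 [-0.0044  0.0422]
18 [-0.0098  0.0627]
24 [-0.0174  0.0826]
30 [-0.027   0.1015]
36 [-0.0386  0.1194]
42 [-0.0519  0.1359]
48 [-0.0669  0.1509]
54 [-0.0834  0.1643]
60 [-0.1012  0.1759]
66 [-0.1201  0.1856]
70 [-0.1333  0.1909]
72 [-0.14    0.1933]
73 [-0.1433  0.1943]
74 [-0.1467  0.1953]
75 [-0.1502  0.1963]
76 [-0.1536  0.1972]
```

>>> play_rows(
  increments="-0.0003 0.0106 -0.001 0 0 3;-0.0022 0.03 -0.001 0 0 8.5;-0.0044 0.0422 -0.001 0 0 12;-0.0098 0.0627 -0.001 0 0 18;-0.0174 0.0826 -0.001 0 0 24;-0.027 0.1015 -0.001 0 0 30;-0.0386 0.1194 -0.001 0 0 36;-0.0519 0.1359 -0.001 0 0 42;-0.0669 0.1509 -0.001 0 0 48;-0.0834 0.1643 -0.001 0 0 54;-0.1012 0.1759 -0.001 0 0 60;-0.1201 0.1856 -0.001 0 0 66;-0.1333 0.1909 -0.001 0 0 70;-0.14 0.1933 -0.001 0 0 72;-0.14 0.1933 -0.001 0 0 72",
)

```text
time: 32.25
ee_pos: [455.1, -163.5, 174.3]
orientation: [-0.053, 0.999, 0.0, 0.003]
wrist_force: [15.7, 1.8, -13.4]
gripper_width: 0.173
```

```bash
python3 - <<'E'
from h import *
T=pose(); C=np.array([655.4,-143.2,T[2,3]]); v=T[:3,3]-C; a=np.degrees(np.arctan2(v[1],v[0]))%360; print('arm angle by TCP',a-184.75,np.hypot(*v[:2]))
c,E,im,d=cam('top'); c2,E2,im2,d2=cam('side')
cv2.imwrite('pics/s9.png',np.hstack([cv2.resize(im[90:330,320:640],(400,300)),cv2.resize(im2[90:240,260:460],(400,300))]))
E
```

```text
arm angle by TCP 1.0395992355534815 201.3518668465274
```

View pics/s9.png

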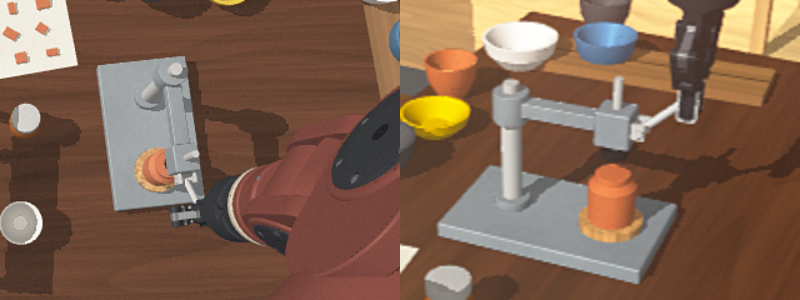

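>>> play_rows(
  increments="0 0.0015 0 0 0 0.5;0 0.003 0 0 0 1;0 0.0045 0 0 0 1.3;0 0.0055 0 0 0 1.5;0 0.0055 0 0 0 1.5",
)

```text
time: 32.98
ee_pos: [455.3, -160.9, 174.5]
orientation: [-0.04, 0.999, -0.002, 0.004]
wrist_force: [6.5, -14.9, -7.1]
gripper_width: 0.175
```

>>> play_rows(
  increments="0 0.002 0 0 0 0;0 0.004 0 0 0 0;0 0.005 0 0 0 0;0 0.005 0 0 0 0",
)

```text
time: 33.48
ee_pos: [456.1, -160.6, 175.3]
orientation: [-0.038, 0.999, -0.007, 0.005]
wrist_force: [6.3, -25.2, -7.8]
gripper_width: 0.173
```

```bash
python3 - <<'E'
from h import *
T=pose(); C=np.array([655.4,-143.2,T[2,3]]); v=T[:3,3]-C; a=np.degrees(np.arctan2(v[1],v[0]))%360; print('arm angle by TCP',a-184.75,np.hypot(*v[:2]))
c,E,im,d=cam('side'); f=240/np.tan(np.radians(c['vfov'])/2)
vv,uu=np.mgrid[:480,:640]
P=E[:3,3]+(np.stack([(uu-c['cx'])/f,-(vv-c['cy'])/f,-np.ones(uu.shape)],-1)@E[:3,:3].T)*d[...,None]
m=(d>0)&(abs(P[...,2]-170)<4)&(P[...,0]>495)&(P[...,0]<565)&(abs(P[...,1]+155)<45)
print('head top',m.sum(),P[m].mean(0),cv2.minAreaRect(P[m][:,:2].astype(np.float32)))
E
```

```text
arm angle by TCP 0.23053603984723736 200.01978711558417
head top 154 [ 529.02576781 -151.15524222  169.59289513] ((530.1815185546875, -155.0135955810547), (39.40041732788086, 41.64560317993164), 2.3462846279144287)
```

>>> play_rows(
  increments="0 0.001 0 0 0 0;0.0038 0.001 0.0043 0 0 0;0.0072 0.001 0.0087 0 0 0;0.0102 0.001 0.0135 0 0 0;0.0129 0.001 0.0185 0 0 0;0.015 0.001 0.0238 0 0 0;0.0168 0.001 0.0292 0 0 0;0.018 0.001 0.0347 0 0 0;0.0188 0.001 0.0403 0 0 0;0.019 0.001 0.046 0 0 0;0.0188 0.001 0.0517 0 0 0;0.0188 0.001 0.0517 0 0 0",
)

```text
time: 35.02
ee_pos: [439.2, -163.1, 124.3]
orientation: [-0.038, 0.999, -0.009, 0.007]
wrist_force: [7.0, -7.1, -0.5]
gripper_width: 0.169
```

```bash
python3 - <<'E'
from h import *
c,E,im,d=cam('side'); c2,E2,im2,d2=cam('wrist')
cv2.imwrite('pics/s10.png',np.hstack([cv2.resize(im[90:240,260:460],(400,300)),cv2.resize(im2,(400,300))]))
E
```

```text
(no output)
```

View pics/s10.png

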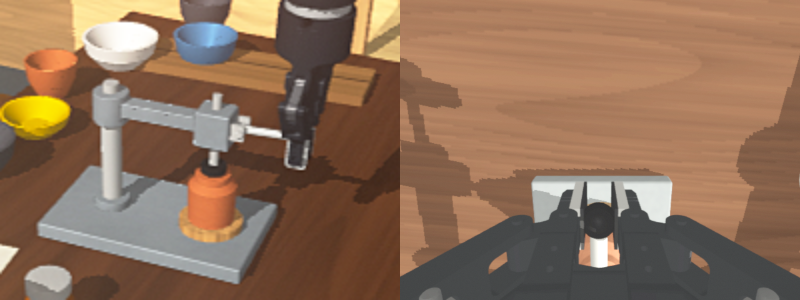

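>>> play_rows(
  increments="-0.0003 0.001 0.003 0 0 0;-0.0007 0.001 0.0055 0 0 0;-0.0012 0.001 0.0078 0 0 0;-0.002 0.001 0.0108 0 0 0;-0.0026 0.001 0.0133 0 0 0;-0.0028 0.001 0.015 0 0 0;-0.0028 0.001 0.015 0 0 0",
)

```text
time: 36.0
ee_pos: [443.6, -163.2, 110.6]
orientation: [-0.037, 0.999, -0.01, 0.008]
wrist_force: [6.1, -4.3, 2.0]
gripper_width: 0.168
```

>>> play_rows(
  increments="0 0 0.001 0 0 0;0 0 0.002 0 0 0;0 0 0.003 0 0 0;0 0 0.003 0 0 0",
)

```text
time: 36.5
ee_pos: [444.2, -163.5, 108.0]
orientation: [-0.037, 0.999, -0.01, 0.009]
wrist_force: [3.1, -2.2, 5.4]
gripper_width: 0.174
```

>>> play_rows(
  increments="0 0 0 0 0 0;0 0 0 0 0 0;0 0 0 0 0 0;0 0 0 0 0 0;0 0 -0.03 0 0 0;0 0 -0.07 0 0 0;0 0 -0.1 0 0 0;0 0 -0.1 0 0 0",
  grip=-1,
)

```text
time: 37.5
ee_pos: [443.3, -162.2, 210.4]
orientation: [-0.037, 0.999, -0.011, 0.01]
wrist_force: [-0.3, 0.4, -0.4]
gripper_width: 0.997
```

```bash
python3 ball.py 439 -161 136; cp pics/b_side_37*.png pics/zs.png;  cp pics/b_wrist_37*.png pics/zw.png; python3 -c "
import cv2,numpy as np
a=cv2.imread('pics/zs.png')[90:240,260:460];b=cv2.imread('pics/zw.png')
cv2.imwrite('pics/s11.png',np.hstack([cv2.resize(a,(400,300)),cv2.resize(b,(400,300))]))"
```

```text
[ 443.29620188 -162.24689181  210.39416398] 37.5 0.9969695143480471
side 48 centre~ [ 437.8 -164.6  139.1] px 409.0 165.0
wrist 503 centre~ [ 436.1 -165.4  138.5] px 315.0 249.0
```

View pics/s11.png

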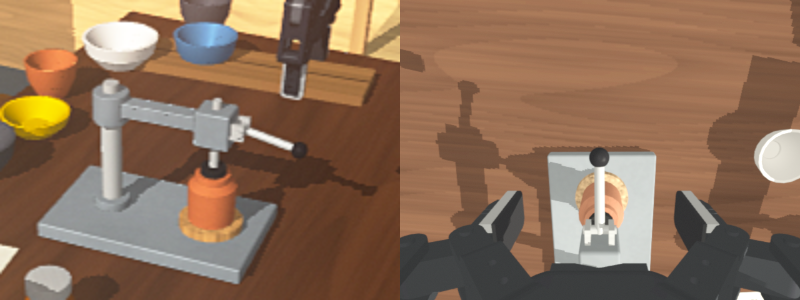

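```bash
python3 -c "
from h import *
goal([436.5,-165,115],94.75)"
```

```text
d(m) [ 0.0072 -0.0015  0.0918] rot [-1.1  0.9 -0.5]
```

>>> play_rows(
  increments="0.0072 -0.0015 0.03 -1.1 0.9 -0.5;0.0072 -0.0015 0.06 -1.1 0.9 -0.5;0.0072 -0.0015 0.085 -1.1 0.9 -0.5;0.0072 -0.0015 0.0918 -1.1 0.9 -0.5;0.0072 -0.0015 0.0918 -1.1 0.9 -0.5",
)

```text
time: 38.28
ee_pos: [436.1, -164.7, 114.7]
orientation: [-0.042, 0.999, 0.0, -0.0]
wrist_force: [0.5, 0.4, -0.2]
gripper_width: 0.996
```

>>> play_rows(
  increments="0 0 0 0 0 0;0 0 0 0 0 0;0 0 0 0 0 0;0 0 0 0 0 0;0 0 0 0 0 0;0 0 0 0 0 0",
  grip=1,
)

```text
time: 39.02
ee_pos: [436.3, -164.8, 114.9]
orientation: [-0.042, 0.999, 0.0, -0.0]
wrist_force: [0.9, 0.6, 2.0]
gripper_width: 0.175
```

>>> play_rows(
  increments="0.0007 0 -0.006 0 0 0;0.0012 0 -0.0122 0 0 0;0.0009 0 -0.018 0 0 0;0.0002 0 -0.0235 0 0 0;-0.001 0 -0.029 0 0 0;-0.0027 0 -0.0344 0 0 0;-0.0049 0 -0.0397 0 0 0;-0.0075 0 -0.0447 0 0 0;-0.0126 0 -0.0522 0 0 0;-0.0163 0 -0.0565 0 0 0;-0.0185 0 -0.0587 0 0 0;-0.0195 0 -0.0597 0 0 0;-0.0195 0 -0.0597 0 0 0",
)

```text
time: 40.65
ee_pos: [455.8, -163.3, 174.9]
orientation: [-0.042, 0.999, -0.0, 0.0]
wrist_force: [0.5, -0.8, 1.2]
gripper_width: 0.0
```

>>> play_rows(
  increments="0 0.002 0 0 0 0;0 0.004 0 0 0 0;0 0.006 0 0 0 0;0 0.007 0 0 0 0;0 0.007 0 0 0 0",
)

```text
time: 41.28
ee_pos: [455.1, -156.2, 174.8]
orientation: [-0.042, 0.999, -0.0, -0.0]
wrist_force: [-0.4, -0.3, 0.6]
gripper_width: 0.006
```

>>> play_rows(
  increments="0 -0.007 -0.02 0 0 0;0 -0.007 -0.045 0 0 0;0 -0.007 -0.045 0 0 0;0 -0.007 -0.045 0 0 0",
  grip=-1,
)

```text
time: 41.78
ee_pos: [455.5, -163.0, 219.1]
orientation: [-0.042, 0.999, 0.0, -0.0]
wrist_force: [-0.5, 0.2, 0.2]
gripper_width: 0.841
```

```bash
python3 ball.py 437 -165 170; python3 -c "
from h import *
goal([440,-165,150],94.75)"
```

```text
[ 455.54870381 -163.00049795  219.10190533] 41.775 0.8408249641228668
top 38 centre~ [ 435.3 -163.4  168.1] px 476.0 270.0
side 49 centre~ [ 439.4 -165.6  169.5] px 410.0 151.0
wrist 652 centre~ [ 438.  -166.9  169.2] px 313.0 241.0
d(m) [ 0.0154 -0.0009  0.0689] rot [ 0.  -0.1  0. ]
```

>>> play_rows(
  increments="0.019 -0.0015 0.03 0 0 0;0.019 -0.0015 0.06 0 0 0;0.019 -0.0015 0.077 0 0 0;0.019 -0.0015 0.077 0 0 0;0.019 -0.0015 0.077 0 0 0",
)

```text
time: 42.55
ee_pos: [436.9, -166.1, 142.9]
orientation: [-0.042, 0.999, 0.0, -0.0]
wrist_force: [0.1, 0.3, -0.1]
gripper_width: 1.003
```

>>> play_rows(
  increments="0 0 0 0 0 0;0 0 0 0 0 0;0 0 0 0 0 0;0 0 0 0 0 0;0 0 0 0 0 0;0 0 0 0 0 0",
  grip=1,
)

```text
time: 43.3
ee_pos: [436.9, -166.1, 143.0]
orientation: [-0.042, 0.999, 0.0, -0.0]
wrist_force: [0.5, 0.1, 1.7]
gripper_width: 0.177
```

>>> play_rows(
  increments="-0.001 0 -0.0029 0 0 0;-0.0021 0 -0.0059 0 0 0;-0.0035 0 -0.009 0 0 0;-0.005 0 -0.0121 0 0 0;-0.0067 0 -0.015 0 0 0;-0.0085 0 -0.0179 0 0 0;-0.0105 0 -0.0207 0 0 0;-0.0126 0 -0.0234 0 0 0;-0.0149 0 -0.026 0 0 0;-0.0172 0 -0.0284 0 0 0;-0.0189 0 -0.0299 0 0 0;-0.0189 0 -0.0299 0 0 0",
)

```text
time: 44.8
ee_pos: [455.1, -165.1, 174.1]
orientation: [-0.042, 0.999, -0.001, -0.001]
wrist_force: [-7.0, -0.8, 3.9]
gripper_width: 0.17
```

>>> play_rows(
  increments="0 0.002 0 0 0 0;0 0.004 0 0 0 0;0 0.006 0 0 0 0;0 0.007 0 0 0 0;0 0.007 0 0 0 0",
)

```text
time: 45.42
ee_pos: [454.4, -161.0, 176.1]
orientation: [-0.041, 0.999, -0.004, -0.001]
wrist_force: [-7.3, -12.6, 4.1]
gripper_width: 0.168
```

>>> play_rows(
  increments="0 0.003 0 0 0 0;0 0.005 0 0 0 0;0 0.007 0 0 0 0;0 0.007 0 0 0 0",
)

```text
time: 45.92
ee_pos: [455.5, -160.3, 177.3]
orientation: [-0.039, 0.999, -0.011, 0.0]
wrist_force: [-0.1, -32.5, -12.0]
gripper_width: 0.169
```

>>> play_rows(
  increments="0 0 0 0 0 0;0 0 0 0 0 0;0 0 0 0 0 0;0 0 0 0 0 0;0 0 -0.03 0 0 0;0 0 -0.06 0 0 0;0 0 -0.06 0 0 0",
  grip=-1,
)

```text
time: 46.8
ee_pos: [456.4, -159.3, 239.7]
orientation: [-0.04, 0.999, -0.012, 0.002]
wrist_force: [0.6, -0.3, -0.1]
gripper_width: 0.996
```

```bash
python3 ball.py 455 -161 197;python3 -c "
from h import *
goal([440,-165,235],94.75)
c,E,im,d=cam('side');c2,E2,im2,d2=cam('wrist')
cv2.imwrite('pics/s12.png',np.hstack([cv2.resize(im[90:240,260:460],(400,300)),cv2.resize(im2,(400,300))]))"
```

```text
[ 456.35101135 -159.34602623  239.67762086] 46.8 0.9958557022080373
side 43 centre~ [ 456.3 -161.8  196.3] px 403.0 139.0
wrist 672 centre~ [ 454.3 -163.4  197.3] px 311.0 278.0
d(m) [ 0.0157 -0.005   0.0016] rot [-1.2 -0.1 -0.2]
```

View pics/s12.png

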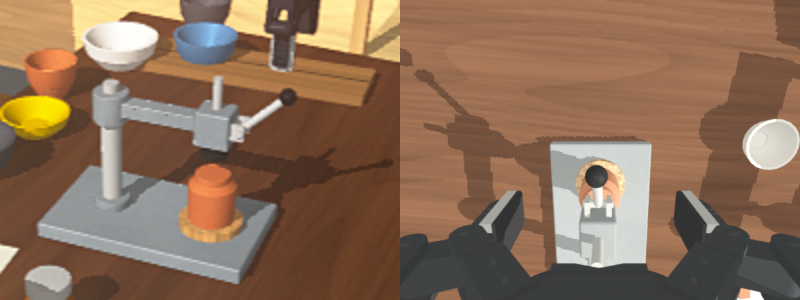

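```bash
python3 -c "
from h import *
goal([453,-161.5,225],94.75)"
```

```text
d(m) [ 0.0023 -0.0024  0.0113] rot [-1.2 -0.1 -0.2]
```

>>> play_rows(
  increments="0.0023 -0.0024 0 -1.2 -0.1 -0.2;0.0023 -0.0024 0 -1.2 -0.1 -0.2;0.0023 -0.0024 0 -1.2 -0.1 -0.2;0.0023 -0.0024 0 -1.2 -0.1 -0.2;0.0023 -0.0024 0 -1.2 -0.1 -0.2;0.0023 -0.0024 0.0113 -1.2 -0.1 -0.2;0.0023 -0.0024 0.0113 -1.2 -0.1 -0.2",
  grip=1,
)

```text
time: 47.92
ee_pos: [452.5, -161.1, 223.6]
orientation: [-0.041, 0.999, 0.001, -0.001]
wrist_force: [-0.0, -0.0, -0.1]
gripper_width: 0.002
```

>>> play_rows(
  increments="-0.001 0 0.009 0 0 0;-0.001 0 0.0176 0 0 0;0.002 0 0.022 0 0 0;0.005 0 0.0263 0 0 0;0.008 0 0.031 0 0 0;0.011 0 0.0361 0 0 0;0.013 0 0.0414 0 0 0;0.0148 0 0.0468 0 0 0;0.016 0 0.0523 0 0 0;0.0168 0 0.0579 0 0 0;0.017 0 0.0636 0 0 0;0.0168 0 0.0693 0 0 0;0.0163 0 0.0732 0 0 0;0.0156 0 0.0771 0 0 0;0.0148 0 0.0804 0 0 0;0.0145 0 0.083 0 0 0;0.0145 0 0.083 0 0 0",
)

```text
time: 50.05
ee_pos: [438.0, -162.7, 142.1]
orientation: [-0.041, 0.999, -0.0, -0.001]
wrist_force: [-6.8, 0.5, 14.1]
gripper_width: -0.002
```

>>> play_rows(
  increments="0 0 0.001 0 0 0;0 0 0.002 0 0 0;0 0 0.003 0 0 0;0 0 0.003 0 0 0",
)

```text
time: 50.55
ee_pos: [438.1, -163.5, 141.7]
orientation: [-0.041, 0.999, -0.001, -0.0]
wrist_force: [-10.2, 0.1, 21.7]
gripper_width: 0.001
```

>>> play_rows(
  increments="0 0 0.002 0 0 0;0 0 0.004 0 0 0;0 0 0.005 0 0 0;0 0 0.005 0 0 0",
)

```text
time: 51.05
ee_pos: [438.4, -165.4, 140.9]
orientation: [-0.041, 0.999, -0.004, 0.0]
wrist_force: [-15.8, 0.1, 34.3]
gripper_width: -0.002
```

>>> play_rows(
  increments="0 0 -0.03 0 0 0;0 0 -0.08 0 0 0;0 0 -0.13 0 0 0;0.0 0 -0.16 0 0 0;0.0 0 -0.16 0 0 0",
)

```text
time: 51.68
ee_pos: [439.3, -164.6, 303.2]
orientation: [-0.041, 0.999, -0.005, 0.002]
wrist_force: [0.9, -0.8, -0.4]
gripper_width: 0.003
```

```bash
python3 ball.py 438 -162 134;python3 -c "
from h import *
c,E,im,d=cam('side');c2,E2,im2,d2=cam('wrist')
cv2.imwrite('pics/s13.png',np.hstack([cv2.resize(im[90:240,260:460],(400,300)),cv2.resize(im2,(400,300))]))"
sed -i 's/\[60:300,320:640\]/[0:480,0:640]/' cup.py; python3 cup.py 90
```

```text
[ 439.26557952 -164.59536589  303.18552254] 51.675 0.0034747508001516515
top 72 centre~ [ 439.2 -164.9  134. ] px 471.0 269.0
side 47 centre~ [ 439.2 -166.6  134.7] px 409.0 166.0
wrist 173 centre~ [ 437.6 -168.9  134. ] px 314.0 222.0
[ 437.90858124 -163.72631085  299.54204193] [-0.63 -0.27 -0.14  1.7  -0.01 -0.72] 51.925
top 562 zmax 598.9317544034437 foot top 94 [ 529.59507041 -142.80081636   89.49133184] [38.52005556 25.00482723]
 slope deg [ 0.44451881 -1.32204491]
 centre [ 531.13552557 -151.48726994   90.        ]
 body 98 [ 531.86430361 -154.36028782] 27.096652735793345
side 537 zmax 92.86359110298355 foot top 79 [ 527.6526308  -146.71353553   89.4963792 ] [39.86077071 40.09242827]
 slope deg [-0.69185957 -2.01884413]
 centre [ 529.72234363 -152.21804516   90.        ]
 body 277 [ 531.10098789 -154.95078181] 26.096104041470873
```

View pics/s13.png

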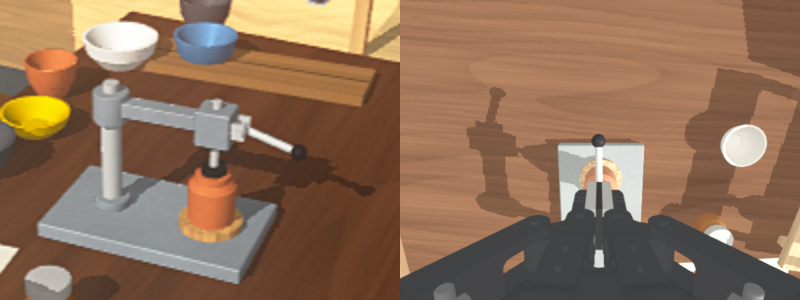

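>>> play_rows(
  increments="0 -0.032 0.02 0 0 0;0 -0.032 0.06 0 0 0;0 -0.032 0.11 0 0 0;0 -0.032 0.15 0 0 0;0 -0.032 0.172 0 0 0;0 -0.032 0.172 0 0 0;0 -0.028 0.172 0 0 0;0 -0.024 0.172 0 0 0;0 -0.02 0.172 0 0 0;0 -0.02 0.172 0 0 0",
)

```text
time: 53.28
ee_pos: [439.9, -185.0, 128.7]
orientation: [-0.041, 0.999, -0.004, 0.0]
wrist_force: [0.1, -0.2, 1.1]
gripper_width: -0.002
```

```bash
python3 -c "
from h import *
c,E,im,d=cam('side');c2,E2,im2,d2=cam('wrist')
cv2.imwrite('pics/s14.png',np.hstack([cv2.resize(im[90:240,260:460],(400,300)),cv2.resize(im2[200:440,160:480],(400,300))]))"
```

```text
(no output)
```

View pics/s14.png

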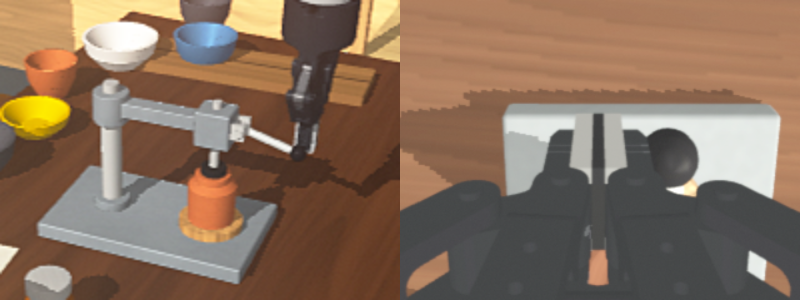

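Fingers stand just beside the ball (small gap). Nudge in small steps.

>>> play_rows(
  increments="0 0.001 0 0 0 0;0 0.002 0 0 0 0;0 0.003 0 0 0 0;0 0.003 0 0 0 0",
)

```text
time: 53.88
ee_pos: [439.6, -183.2, 128.5]
orientation: [-0.041, 0.999, -0.005, 0.0]
wrist_force: [1.5, -7.0, -0.6]
gripper_width: 0.003
```

>>> play_rows(
  increments="0 0.001 0 0 0 0;0 0.002 0 0 0 0;0 0.003 0 0 0 0;0 0.003 0 0 0 0",
)

```text
time: 54.38
ee_pos: [439.5, -182.7, 129.0]
orientation: [-0.04, 0.999, -0.008, -0.0]
wrist_force: [-0.6, -14.0, -2.3]
gripper_width: -0.004
```

>>> play_rows(
  increments="0 0.001 0 0 0 0;0 0.002 0 0 0 0;0 0.003 0 0 0 0;0 0.003 0 0 0 0",
)

```text
time: 54.88
ee_pos: [439.4, -182.6, 129.5]
orientation: [-0.039, 0.999, -0.011, -0.0]
wrist_force: [-1.4, -16.5, -2.0]
gripper_width: -0.001
```

>>> play_rows(
  increments="0 0.003 0 0 0 0;0 0.006 0 0 0 0;0 0.008 0 0 0 0;0 0.008 0 0 0 0",
)

```text
time: 55.38
ee_pos: [439.1, -181.4, 131.0]
orientation: [-0.037, 0.999, -0.018, -0.0]
wrist_force: [-4.8, -35.4, -3.5]
gripper_width: -0.004
```

>>> play_rows(
  increments="0 -0.01 0 0 0 0;0 -0.03 0 0 0 0;0 -0.04 -0.03 0 0 0;0 -0.05 -0.07 0 0 0;0 -0.08 -0.12 0 0 0;0 -0.1 -0.15 0 0 0;0 -0.1 -0.15 0 0 0",
)

```text
time: 56.25
ee_pos: [447.0, -277.7, 286.4]
orientation: [-0.036, 0.999, -0.019, 0.001]
wrist_force: [-0.6, 0.0, -0.7]
gripper_width: -0.002
```

```bash
python3 ball.py 438 -163 134; python3 cup.py 90; python3 -c "
from h import *
c,E,im,d=cam('side');c2,E2,im2,d2=cam('top')
cv2.imwrite('pics/s15.png',np.hstack([cv2.resize(im[90:240,260:460],(400,300)),cv2.resize(im2[100:340,180:500],(400,300))]))"
```

```text
[ 447.04352456 -277.67915089  286.39152756] 56.25 -0.0019740914928880874
top 73 centre~ [ 439.1 -161.9  136. ] px 470.0 269.0
side 48 centre~ [ 438.9 -163.8  135.9] px 409.0 166.0
wrist 266 centre~ [ 437.7 -165.4  135.8] px 477.0 230.0
[ 446.13230351 -275.23706663  283.0580588 ] [-0.79 -0.13 -0.04  1.64 -0.02 -0.86] 56.4
top 385 zmax 91.7844595247299 foot top 79 [ 528.77226655 -141.95869514   89.08845869] [37.17677566 23.14891158]
 slope deg [ 1.457574   -4.69287217]
 centre [ 530.56159433 -149.73908005   90.        ]
 body 104 [ 531.99684587 -154.63564201] 27.273190439186372
side 535 zmax 94.29987904623904 foot top 73 [ 527.57603603 -146.11740461   89.60766033] [39.27799076 40.81625513]
 slope deg [ 1.13966655 -1.95606246]
 centre [ 529.72234363 -152.21804516   90.        ]
 body 275 [ 531.13030271 -155.32344791] 26.311196577655554
```

View pics/s15.png

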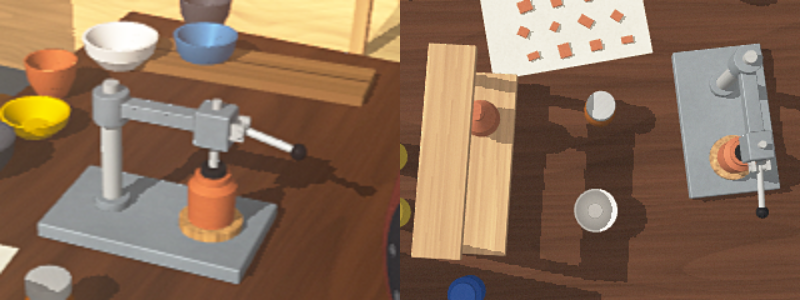

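```bash
python3 -c "
from h import *
goal([438.5,-161.5,200],94.75)
goal([438.5,-161.5,155],94.75)"
```

```text
d(m) [-0.001   0.1166  0.0795] rot [-2.  -0.2 -0.5]
d(m) [-0.0012  0.1181  0.1244] rot [-2.  -0.2 -0.5]
```

>>> play_rows(
  increments="0 0.03 0.01 -1 0 0;0 0.06 0.03 -2 -0.2 -0.5;0 0.09 0.05 -2 -0.2 -0.5;-0.001 0.1166 0.07 -2 -0.2 -0.5;-0.001 0.117 0.0795 -2 -0.2 -0.5;-0.001 0.1175 0.1 -2 -0.2 -0.5;-0.0012 0.1181 0.118 -2 -0.2 -0.5;-0.0012 0.1181 0.1244 -2 -0.2 -0.5;-0.0012 0.1181 0.1244 -2 -0.2 -0.5;-0.0012 0.1181 0.1244 -2 -0.2 -0.5",
)

```text
time: 57.85
ee_pos: [438.8, -161.9, 155.8]
orientation: [-0.042, 0.999, -0.0, 0.001]
wrist_force: [-0.0, -0.7, 0.2]
gripper_width: 0.007
```

>>> play_rows(
  increments="0 0 0.003 0 0 0;0 0 0.006 0 0 0;0 0 0.008 0 0 0;0 0 0.01 0 0 0;0 0 0.012 0 0 0;0 0 0.013 0 0 0;0 0 0.013 0 0 0",
)

```text
time: 58.72
ee_pos: [439.0, -161.9, 143.0]
orientation: [-0.042, 0.999, -0.0, 0.001]
wrist_force: [0.1, 0.3, 2.3]
gripper_width: -0.004
```

>>> play_rows(
  increments="0 0 0.001 0 0 0;0 0 0.002 0 0 0;0 0 0.003 0 0 0;0 0 0.003 0 0 0",
)

```text
time: 59.22
ee_pos: [439.4, -162.6, 141.9]
orientation: [-0.042, 0.999, -0.001, 0.001]
wrist_force: [-5.6, 0.9, 15.3]
gripper_width: -0.001
```

>>> play_rows(
  increments="0 0.0005 0.001 0 0 0;0 0.0007 0.002 0 0 0;0 0.0007 0.0025 0 0 0;0 0.0007 0.0025 0 0 0",
)

```text
time: 59.72
ee_pos: [439.4, -162.8, 141.8]
orientation: [-0.041, 0.999, -0.003, 0.002]
wrist_force: [-7.0, 0.6, 19.2]
gripper_width: -0.002
```

>>> play_rows(
  increments="0 0 -0.02 0 0 0;0 0 -0.06 0 0 0;0 0 -0.11 0 0 0;-0.0 -0.05 -0.15 0 0 0;0 -0.1 -0.16 0 0 0;0 -0.1 -0.16 0 0 0",
)

```text
time: 60.48
ee_pos: [447.0, -264.5, 302.1]
orientation: [-0.04, 0.999, -0.003, 0.002]
wrist_force: [-0.2, -0.7, -0.1]
gripper_width: -0.005
```

```bash
python3 ball.py 438 -163 134
```

```text
[ 447.00041136 -264.51452607  302.14048519] 60.475 -0.004533551929069279
top 72 centre~ [ 439.2 -162.8  134.2] px 470.0 269.0
side 49 centre~ [ 439.2 -164.8  133.4] px 409.0 167.0
wrist 207 centre~ [ 438.4 -166.4  133.6] px 441.0 221.0
```

Lever fully down (ball height 134 mm), arm within about half a degree of home; handing in.

```bash
python3 -c "
from h import *
print(arm.close_job())"
```

```text
the job is handed in; nothing more can be done
None
```

The cup is clamped in the press and I handed the job in at about 61 s. The order wasn't clean, though: I had to raise the lever again and redo the press.

**Sequence:**
- I raised the lever to its stop and swung the arm to about 74°.
- I took the cup from the rack and set it mouth down on the cork, about 1 mm off centre, with roughly 10 N at contact.
- I swung the arm home against its stop with the lever up, then lowered the lever.

**What went wrong:**
- **Slips:** my grip slipped off the ball twice while I was raising the lever, and I gripped it again each time.
- **First press:** the lever stopped about 4° short of fully down. I raised it fully again, pushed the arm against its stop at about 32 N, and pressed the lever down from above.
- **Arm drift:** that push moved the arm about 1° off home. I nudged it back with the foot already on the cup. The nudge lifted the lever about 2°, so I pressed it down once more.

**Last checks:**
- **Lever:** the ball is at 133–134 mm, which is the fully-down height.
- **Arm:** the top camera puts it about 0.4° from home. The side and wrist cameras read about 0.5–1° more, which is near the calibration error.
- **Cup:** it stood upright under the foot when I last looked, just before the final lever press. It measured at (531.5, -155), against (531, -153.5) for the cork. I did not read the pad's compression directly.
- **Other pots:** the vase, bowl and jar appeared unmoved at that same look.

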